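# Wedge open a split embedding mould evenly

## Task

Open the two-part metal mould with the wedge from the tool rack: work the wedge down into the pry notches at the two ends of the seam in turn, at no moment letting one end get more than about 4 mm ahead of the other, until the wedge has been driven in up to its collar at both ends and the mould stands evenly open. Leave the wedge standing in the notch you drove last, and let go of it; move the mould only with the wedge, never with the gripper, and leave the other things on the bench where they are.

Things in the scene. Friction and masses are not known exactly. Their poses are not given: they have to be found in the camera images.
- mould: Split aluminium mould fixed to the bench: base plate 112 x 176 x 8 mm and two halves, each 156 mm long and 46 mm thick; flat top face 60 mm above the bench. Origin: centre of the base plate's underside. The seam is the upright plane x = 0, running along the mould's y; the half at +x is fixed, the half at -x moves. Axes: mould +y end is called left.
- moving_half: The moving half. Origin on the seam below the left notch; axes parallel to the mould's while evenly open. A press fit on two dowel pins, one per end, each held by about 7 N friction and staying where it is left: pushing at one end opens only that end and skews the half. It may skew at most 0.045 rad (one end 5 mm ahead). Keep the gripper off it.
- pin_left (a joint): How far (m) the seam is open at the left notch (mould +y end): 0 closed and at the start, 0.012 at most; stays where it is left. A wedge driven in up to its collar opens that end by about 0.006.
- pin_right (a joint): How far (m) the seam is open at the right notch (mould -y end); otherwise as pin_left.
- notch_left (a point): Middle of the left notch's mouth, on the seam, level with the top face; at mould x = 0, y = +56 mm. Notch 24 mm long (y). Mouth 16 mm wide at the top, narrowing within 6 mm depth to an upright slot 4 mm wide (closed), 52 mm deep from the top face. As that end opens, the slot's middle moves half the opening towards mould -x (the point does not).
- notch_right (a point): The same for the right notch, at mould x = 0, y = -56 mm.
- fixed_knob (a point): Centre of the top of one of four black clamp knobs (already loose, not to be turned), 26 mm diameter, on both halves beside both notches: mould x = +-34, y = +-56 mm, top 46 mm above the top face. 42 mm is free between a pair: beside the wedge's handle, fingers closing along the seam (y) fit down there; fingers closing across it (x) must stay above the knobs.
- wedge_handle (a point): Centre of the wedge's square-edged grey handle, 28 (x) x 24 (y) x 45 mm (z up); x across the blade's thickness, y along its width. Below it a steel collar 32 x 30 x 4 mm, top 22.5 mm below this point. Wedge 150 g. It starts upright in the rack, hung by its collar, handle top 105 mm above the bench; there fingers fit only closing along the rack's x.
- wedge_tip (a point): Tip of the wedge's blade, 76.5 mm below wedge_handle and 50 mm below the collar. Blade 18 mm wide: 2.8 mm thick for 14 mm, then a symmetric taper to 12 mm at the collar. In a closed notch it bites with the collar 25 mm above the mould's top face and stands there by itself; each further 4 mm of depth opens the end 1 mm. Pressing takes 10 to 20 N.
- rack: White tool rack 60 x 150 x 56 mm, fixed to the bench; origin: centre of its underside. The wedge hangs in its middle, blade width along the rack's y, in a pocket 18 x 24 mm, 53 mm deep. A fixed round black tool handle, 25 mm diameter, top 105 mm above the bench, stands 33 mm to each side of it along y, leaving gaps of 8 mm.
- timer: White timer 60 x 68 x 18 mm lying loose on the bench; origin: centre of underside. Leave it alone.
- petri: Clear petri dish, 69 mm across, 17 mm high, loose; origin: centre of underside. Leave it alone.
- stopper: Brown rubber stopper 29 mm across, 28 mm high, loose; origin: centre of underside. Leave it alone.
There are look-alikes about, which are no part of the job. Several things have the shape of the mould; the one meant has the colours described above.

How it is judged:
By the outcome, as a careful person would: the job done as asked, in the order asked, and still so for the second after the job is handed in, with the robot touching nothing.
It also fails if it takes over 72 s, if anything falls off the work surface, if the arm or the gripper's body presses on something with over 40 N, if the wrist force passes 120 N, or if a joint passes its speed limit or range.

## Robot

A 7-joint arm with a two-finger parallel gripper is mounted at the origin on a cart in front of the work surface, level with it; the furniture and walls round the work are solid. World frame = base frame: x ahead of the robot, y to its left, z up, the work surface at z = 0. Lengths are in m, angles in rad, forces in N, time in s.
With the tool pointing down it reaches from about 0.4 to 0.85 m from the base axis. Payload 4.5 kg.
Tool frame: the origin (TCP) lies midway between the tips of the shut fingers; the grasp point (between the pads) lies 19 mm behind it; z points along the fingers, y is the direction in which the jaws open and shut (so a half turn about z gives the same grasp; the last joint's range is limited). The gripper opens to 88 mm and grips with 3 to 60 N. Pads are 18 mm wide; open, the fingers measure 123 mm over their backs; the gripper's body (75 mm by 187 mm) begins 45 mm behind the grasp point.
Start: joints at [1.306, 0.689, -0.195, 1.565, 0.157, 0.902, -0.215], TCP at [0.184, -0.597, 0.215] pointing down, gripper open.
Joint ranges: [-3.01, 3.01], [-0.46, 2.08], [-1.47, 1.51], [0.13, 2.56], [-1, 4.14], [0.04, 2.09], [-2.66, 2.66]. Speed limits (rad/s): [2.57, 2.57, 3.14, 3.14, 3.14, 3.14, 3.14].

## Interface

Orientations are given as a unit quaternion [x, y, z, w].
In Python, from plant import get_state, snapshot, finish_job, regions_of gives the robot as it stands.
- The arm moves only by the tool send_rows, never from a script. Its argument "series" is a list of rows, each an object of numbers: "grip": the opening, from 0 (shut) to 1 (fully open); "dx", "dy", "dz": the shift along the tool's x, y, z in mm; "turn": the turn about the tool's z in rad. A call has 1 to 20 rows; each row shifts and turns the commanded pose from where the row before left it, along the tool's axes as they then stand; what a row does not reach is not made up. A row lasts 1/10 s, in which the tool goes at most 50 mm and 8.59 degrees, less where a joint would pass 70% of its speed; a pose out of reach is approached as far as the arm can. A call is refused whole if a number of a shift passes 50 or a number of a turn 0.15, either way. A call with a gripper value outside its range is refused whole. The fingers move at their own pace and stop on an object; "force" is the grip in N (left out, the last holds). Time passes only in rows, so rows that do not move let the fingers close. It gives the time, the measured TCP pose, the force and the opening at its end, in the units of the state.
- get_state(): the state, without advancing time (a new reading comes with each control period).
- snapshot(name): name is "side" or "top" or "wrist"; returns a dict with "img" (384x512x3 uint8, red, green, blue), "depth" (384x512 float32, m along the optical axis (not along the pixel's ray), 0 where there is no reading), "fov_y" (degrees; the focal length in pixels is half the picture's height over the tangent of half this angle, whatever the lens; pixels are square), "cx", "cy" (the principal point, pixels), "k1" (the pictures are not rectified: a ray, as slopes to the right and down, at radius r is drawn at 1 + k1 r^2 times it, then the intrinsics apply), "R" (3x3) and "t" (3): a world point X has camera coordinates R X + t. Camera axes: x right, y down, z forward; pixel columns grow to the right and rows downward; lengths in m; the calibration is good to about 2 mm. A picture is of the moment at which its call begins.
- finish_job(): hands the job in, once; it reports no verdict.
Trained networks look in a picture, given as the dict that the camera call returned (one of the last four; its "shot" number tells which), for a name from the list of things; names that differ only in an ending like _2 or _b are one class to them, and where a whole thing is asked for, a point or a joint stands for the part that bears it (a point fixed in the world has none). Each returns a list of dicts, best first, with "score" (0 to 1); they miss things now and then, are a little off and sometimes report something else, mostly with a low value. They report only what shows in the picture. A call takes as long as a camera call. They do not tell look-alikes from the thing itself.
- regions_of(picture, target): "pixels" (384x512 bool, what is visible of it) and "extent" ([left, top, right, bottom] in pixels, round what is visible of it).
The state is a dict: "clock": time; "q": joint angles; "qd": joint speeds; "joint_torque": joint torques, N m; "tool_pos": TCP position; "eef_rot": TCP orientation; "contact_force": force on the tool from outside, world axes, zero at the start; "moment": the same for the moment, N m; "opening": opening from 0.0 (shut) to 1.0 (fully open).
Only numpy, scipy, OpenCV 4.12 (cv2) and the standard library are available. Lean on these libraries where they do the work, as an engineer would, in place of code of your own. Each camera call takes 0.05 s, during which the arm holds its last target.

## Working session

There is one attempt and no reset: what is moved stays moved. The work goes in short steps, Python scripts to look and compute and a tool call to move; the robot and the scene stay as the last step left them, time stands still between calls to the robot, and variables do not carry over. Pictures are saved under pics/ and viewed, and the job is handed in when it is done.

Besides the shell and the picture viewer there is one more tool, called after ">>>" as name(argument=value, ...) on one line, values as JSON. send_rows: Moves the arm, as the interface text tells. Its arguments: {"type":"object","properties":{"series":{"type":"array","items":{"type":"object","properties":{"grip":{"type":"number"},"dx":{"type":"number"},"dy":{"type":"number"},"dz":{"type":"number"},"turn":{"type":"number"}}}},"force":{"type":"number"}},"required":["series"]}

```bash
ls; mkdir -p pics
cat > h.py <<'E'
import numpy as np, cv2
from plant import *
def save(s,n): cv2.imwrite(f'pics/{n}.png', s['img'][:,:,::-1])
def f(s): return 192/np.tan(np.radians(s['fov_y'])/2)
def ray(s,u,v):
    F=f(s); d=np.array([(u-s['cx'])/F,(v-s['cy'])/F]); x=d.copy()
    for _ in range(30): x=d/(1+s['k1']*(x@x))
    R=np.array(s['R']);t=np.array(s['t'])
    return -R.T@t, R.T@np.array([x[0],x[1],1.])
def dep(s,u,v,D=None):
    o,r=ray(s,u,v); 
    if D is None: D=s['depth'][int(round(v)),int(round(u))]
    return o+r*D
def atz(s,u,v,z):
    o,r=ray(s,u,v); return o+r*(z-o[2])/r[2]
def proj(s,X):
    c=np.array(s['R'])@np.array(X)+np.array(s['t']); x=c[:2]/c[2]; x=x*(1+s['k1']*(x@x)); F=f(s)
    return np.array([s['cx']+F*x[0], s['cy']+F*x[1]])
def cloud(s):
    v,u=np.mgrid[0:384,0:512]; F=f(s)
    d=np.stack([(u-s['cx'])/F,(v-s['cy'])/F],-1); x=d.copy()
    for _ in range(30): x=d/(1+s['k1']*(x**2).sum(-1,keepdims=True))
    P=np.concatenate([x,np.ones((384,512,1))],-1)*s['depth'][...,None]
    return (P-np.array(s['t']))@np.array(s['R'])
E
python3 - <<'E'
from h import *
print(get_state())
for n in ['side','top','wrist']:
    s=snapshot(n); save(s,n+'0'); print(n,s['shot'],s['fov_y'],s['k1'],s['R'],s['t'])
    for t in ['mould','rack','wedge_handle','timer','petri','stopper']:
        print(t,[(round(r['score'],2),r['extent']) for r in regions_of(s,t)][:4])
E
```

```text
pics
{'clock': 0.0, 'q': array([ 1.3057702 ,  0.68996325, -0.1945145 ,  1.56636814,  0.15727738,
        0.90247744, -0.21509606]), 'qd': array([ 0.00127536, -0.00042297,  0.00114381,  0.00033834, -0.00018378,
        0.00028499, -0.00047705]), 'joint_torque': array([-3.34521769e-05, -5.27569234e+01, -1.26674362e+00, -1.53427809e+01,
       -5.26182773e-02,  6.86129759e-03,  1.75694131e-04]), 'tool_pos': array([ 0.18375397, -0.59666263,  0.21431659]), 'eef_rot': array([ 9.88852424e-01,  1.48896101e-01, -1.92698925e-04, -8.93005285e-04]), 'contact_force': array([-0.49058314, -0.28294645, -0.0236956 ]), 'moment': array([-0.02423673,  0.02007572, -0.00296356]), 'opening': 0.9995808932393017}
side 1 54.89136491876838 0.029729369080485683 [[-0.89386843 -0.44831342  0.00378162]
 [-0.23014719  0.45160696 -0.86202287]
 [ 0.38474862 -0.77140536 -0.50685528]] [0.45350267 0.23986307 0.91603786]
mould [(0.69, [232.4, 198.6, 297.7, 261.4]), (0.57, [271.6, 134.0, 317.8, 179.1])]
rack [(0.94, [197.9, 253.8, 243.4, 326.8])]
wedge_handle [(0.81, [213.9, 258.9, 228.1, 285.2])]
timer [(0.59, [304.6, 18
[... 231 characters left out ...]
4972]
 [ 0.22282446 -0.00391964 -0.9748507 ]] [-0.09849567  0.57674537  1.60377079]
mould [(0.65, [193.5, 202.2, 251.8, 246.0]), (0.59, [326.7, 171.8, 383.6, 219.8])]
rack [(0.88, [132.1, 216.0, 173.5, 236.2])]
wedge_handle [(0.49, [147.4, 220.7, 154.4, 232.3])]
timer [(0.52, [301.1, 225.0, 325.3, 249.6])]
petri [(0.5, [146.1, 172.9, 164.4, 190.3])]
stopper [(0.37, [190.7, 171.9, 198.0, 180.0])]
wrist 3 60.19101170301299 -0.014097892923791837 [[ 2.95467077e-01 -9.55352874e-01 -3.02691518e-04]
 [-9.07602802e-01 -2.80798045e-01  3.12105129e-01]
 [-2.98255527e-01 -9.19420667e-02 -9.50047523e-01]] [-0.62521282 -0.0423974   0.39147366]
mould []
rack []
wedge_handle []
timer []
petri []
stopper []
```

Run:
```python
import cv2
for n in ['side0','top0']:
    i=cv2.imread(f'pics/{n}.png'); i=i[110:340,100:420]; cv2.imwrite(f'pics/{n}z.png',cv2.resize(i,None,fx=2.5,fy=2.5,interpolation=cv2.INTER_CUBIC))
```

```text
(no output)
```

View pics/side0z.png

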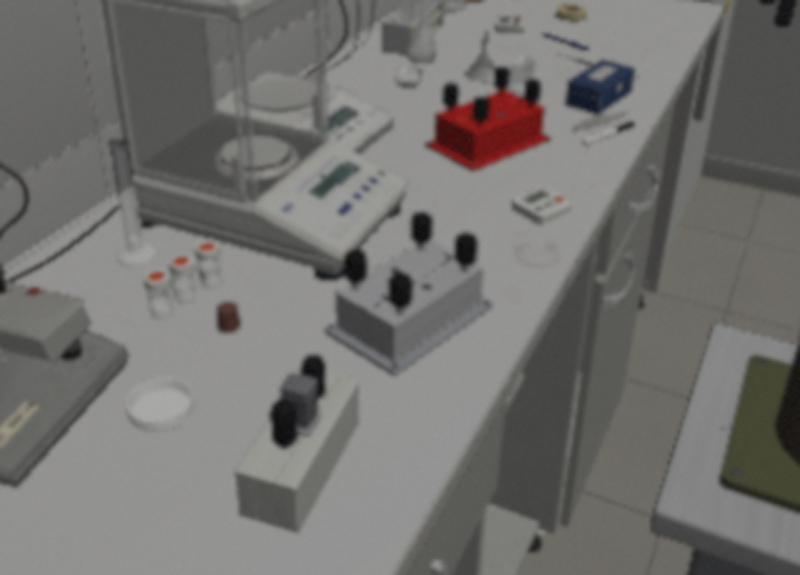

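View pics/top0z.png

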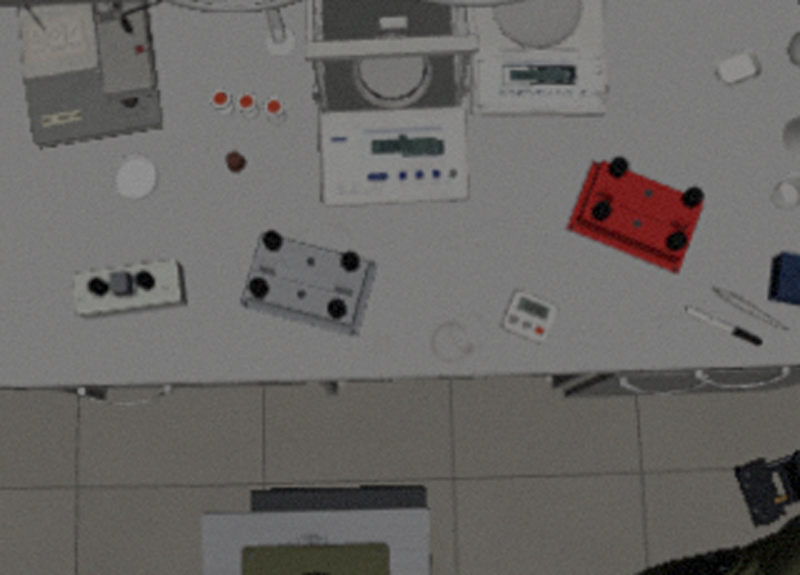

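Run:
```python
from h import *
for n in ['side','top']:
    s=snapshot(n); C=cloud(s)
    for t in ['mould','rack','wedge_handle','timer','petri','stopper']:
        for r in regions_of(s,t)[:2]:
            m=r['pixels']&(s['depth']>0); P=C[m]
            print(n,t,round(r['score'],2),'med',np.median(P,0).round(3),'lo',np.percentile(P,2,axis=0).round(3),'hi',np.percentile(P,98,axis=0).round(3))
```

```text
side mould 0.85 med [ 0.543 -0.439  0.053] lo [ 0.486 -0.551  0.003] hi [ 0.628 -0.389  0.107]
side mould 0.75 med [0.454 0.038 0.057] lo [ 0.405 -0.07  -0.   ] hi [0.53  0.092 0.105]
side rack 0.72 med [0.451 0.297 0.054] lo [0.429 0.188 0.001] hi [0.488 0.335 0.104]
side rack 0.56 med [0.453 0.04  0.057] lo [ 0.405 -0.063  0.004] hi [0.529 0.091 0.105]
side wedge_handle 0.74 med [0.457 0.266 0.093] lo [0.451 0.248 0.058] hi [0.476 0.272 0.106]
side timer 0.57 med [ 0.409 -0.304  0.014] lo [ 0.377 -0.346 -0.001] hi [ 0.445 -0.275  0.019]
side petri 0.82 med [0.631 0.264 0.016] lo [0.603 0.229 0.004] hi [0.666 0.292 0.019]
side stopper 0.62 med [0.651 0.117 0.019] lo [0.643 0.104 0.002] hi [0.666 0.124 0.029]
top mould 0.93 med [ 0.458 -0.001  0.059] lo [ 0.401 -0.084 -0.001] hi [0.523 0.089 0.109]
top mould 0.73 med [ 0.545 -0.469  0.059] lo [ 0.483 -0.55   0.003] hi [ 0.616 -0.394  0.109]
top rack 0.66 med [0.454 0.24  0.055] lo [0.429 0.182 0.006] hi [0.495 0.328 0.107]
top wedge_handle 0.71 med [ 0.458 -0.004  0.059] lo [ 0.403 -0.085  0.001] hi [0.516 0.079 0.109]
top timer 0.66 med [ 0.409 -0.314  0.016] lo [ 0.376 -0.35  -0.001] hi [ 0.443 -0.279  0.024]
top petri 0.7 med [0.632 0.259 0.017] lo [0.602 0.227 0.009] hi [0.663 0.29  0.026]
top stopper 0.45 med [0.648 0.106 0.024] lo [0.639 0.096 0.004] hi [0.661 0.117 0.033]
top stopper 0.27 med [0.457 0.253 0.099] lo [0.446 0.245 0.056] hi [0.473 0.267 0.108]
```

```bash
cat >> h.py <<'E'
from scipy.spatial.transform import Rotation as Ro
def tool(st=None):
    st=st or get_state(); return np.array(st['tool_pos']), Ro.from_quat(st['eef_rot']).as_matrix()
def plan(target, yaw_y=None, st=None):
    """mm in tool axes to reach world target; yaw_y = desired world direction angle of tool y (mod pi)"""
    p,R=tool(st); d=R.T@(np.array(target)-p)*1000
    a=np.arctan2(R[1,1],R[0,1]); out=d.round(1)
    turn=None
    if yaw_y is not None:
        e=(yaw_y-a+np.pi/2)%np.pi-np.pi/2; turn=-e  # z down
    print('shift',out,'turn',turn,'yaw_y now',round(a,4),'pos',p.round(4),'zaxis',R[:,2].round(4)); return out,turn
E
python3 - <<'E'
from h import *
s=snapshot('wrist'); p,R=tool(); c=-np.array(s['R']).T@np.array(s['t'])
print('cam in tool',R.T@(c-p), 'cam axis in tool',R.T@np.array(s['R']).T[:,2])
plan([0.42,0.05,0.36],0)
E
```

```text
cam in tool [ 0.0825911   0.00024279 -0.16979541] cam axis in tool [-3.12070313e-01 -2.58625962e-05  9.50059008e-01]
shift [ 416.1 -549.1 -144.9] turn -1.2719210457950263 yaw_y now -1.2719 pos [ 0.184  -0.5973  0.2151] zaxis [-0.e+00 -1.e-04 -1.e+00]
```

Run:
```python
from h import *
for n in ['top','side']:
    s=snapshot(n); P=cloud(s)[s['depth']>0]
    P=P[(P[:,2]>0.12)&(P[:,0]>0.25)&(P[:,0]<1.0)&(abs(P[:,1])<0.6)]
    for y in np.arange(-0.6,0.6,0.1):
        Q=P[(P[:,1]>=y)&(P[:,1]<y+.1)]
        if len(Q): print(n,round(y,1),len(Q),'minx',np.percentile(Q[:,0],1).round(3),'zmax',Q[:,2].max().round(3))
```

```text
top -0.6 3263 minx 0.605 zmax 1.099
top -0.5 5729 minx 0.605 zmax 1.12
top -0.4 5905 minx 0.605 zmax 1.118
top -0.3 6366 minx 0.585 zmax 1.117
top -0.2 6678 minx 0.582 zmax 1.119
top -0.1 6801 minx 0.585 zmax 1.126
top -0.0 6617 minx 0.584 zmax 1.132
top 0.1 6591 minx 0.605 zmax 1.143
top 0.2 5608 minx 0.605 zmax 1.149
top 0.3 2104 minx 0.605 zmax 1.02
top 0.4 249 minx 0.605 zmax 0.831
side -0.6 1341 minx 0.978 zmax 0.584
side -0.5 1558 minx 0.978 zmax 0.589
side -0.4 1693 minx 0.973 zmax 0.593
side -0.3 2556 minx 0.703 zmax 0.598
side -0.2 3478 minx 0.699 zmax 0.602
side -0.1 6046 minx 0.697 zmax 0.606
side -0.0 5158 minx 0.84 zmax 0.61
side 0.1 6521 minx 0.966 zmax 0.613
side 0.2 6937 minx 0.867 zmax 0.615
side 0.3 4200 minx 0.824 zmax 0.471
side 0.4 129 minx 0.977 zmax 0.195
```

>>> send_rows(series=[{"dz":-40,"dy":-10},{"dz":-40,"dy":-10},{"dz":-40,"dy":-10},{"dx":30,"dz":-30,"dy":-10,"turn":-0.05},{"dx":45,"turn":-0.075,"dy":-5},{"dx":45,"turn":-0.078},{"dx":45,"turn":-0.078},{"dx":45,"turn":-0.078},{"dx":45,"turn":-0.078},{"dx":45,"turn":-0.078}])

```text
schema error: expected keys grip, dx, dy, dz, turn
```

Run:
```python
from h import *
s=snapshot('top'); P=cloud(s)[s['depth']>0]
P=P[(P[:,2]>0.12)&(P[:,0]>0.25)&(P[:,0]<.7)&(abs(P[:,1])<0.6)]
print(np.histogram(P[:,2],12))
```

```text
(array([   19,    13,   262,     0,     0,     0,     0,  7103,  9436,
       11727, 14348, 12262]), array([0.12179095, 0.20735171, 0.29291246, 0.37847322, 0.46403397,
       0.54959472, 0.63515548, 0.72071623, 0.80627699, 0.89183774,
       0.9773985 , 1.06295925, 1.14852   ]))
```

>>> send_rows(series=[{"grip":1,"dx":0,"dy":-10,"dz":-40,"turn":0},{"grip":1,"dx":0,"dy":-10,"dz":-40,"turn":0},{"grip":1,"dx":0,"dy":-10,"dz":-40,"turn":0},{"grip":1,"dx":30,"dy":-10,"dz":-30,"turn":-0.05},{"grip":1,"dx":45,"dy":-5,"dz":0,"turn":-0.075},{"grip":1,"dx":45,"dy":0,"dz":0,"turn":-0.078},{"grip":1,"dx":45,"dy":0,"dz":0,"turn":-0.078},{"grip":1,"dx":45,"dy":0,"dz":0,"turn":-0.078},{"grip":1,"dx":45,"dy":0,"dz":0,"turn":-0.078},{"grip":1,"dx":45,"dy":0,"dz":0,"turn":-0.078}])

```text
clock: 2.95
tool_pos: [0.43, -0.4066, 0.3651]
eef_rot: [0.918, 0.397, 0.0, 0.0]
contact_force: [0.2, -0.1, 0.1]
opening: 0.998
```

Run:
```python
from h import *
print(get_state()['q']); plan([0.42,0.05,0.36],0)
```

```text
[ 0.89420669  0.51636013 -0.3739425   1.43753607  0.19313363  1.22346671
 -0.25504551]
shift [ 326.  -319.9    5. ] turn -0.7540074123041025 yaw_y now -0.754 pos [ 0.43   -0.4066  0.3651] zaxis [ 3.e-04 -3.e-04 -1.e+00]
```

>>> send_rows(series=[{"grip":1,"dx":45,"dy":-12,"dz":0,"turn":-0.08},{"grip":1,"dx":45,"dy":-12,"dz":0,"turn":-0.08},{"grip":1,"dx":45,"dy":-12,"dz":0,"turn":-0.08},{"grip":1,"dx":45,"dy":-12,"dz":0,"turn":-0.08},{"grip":1,"dx":45,"dy":-12,"dz":0,"turn":-0.08},{"grip":1,"dx":45,"dy":-12,"dz":0,"turn":-0.08},{"grip":1,"dx":45,"dy":-12,"dz":0,"turn":-0.08},{"grip":1,"dx":42,"dy":-12,"dz":0,"turn":-0.08},{"grip":1,"dx":40,"dy":-12,"dz":0,"turn":-0.08},{"grip":1,"dx":0,"dy":0,"dz":0,"turn":0}])

```text
clock: 3.95
tool_pos: [0.4982, -0.0045, 0.366]
eef_rot: [0.716, 0.698, 0.002, -0.001]
contact_force: [0.7, -0.2, 0.5]
opening: 1.004
```

Run:
```python
from h import *
print(get_state()['q']); plan([0.45,0.0,0.36],0)
s=snapshot('wrist'); save(s,'w1')
for t in ['mould','moving_half','rack','wedge_handle']:
    print(t,[(round(r['score'],2),r['extent']) for r in regions_of(s,t)][:4])
```

```text
[ 0.34719424  0.3977388  -0.64093062  1.69118235  0.25463876  1.13650584
 -0.38822465]
shift [  3.3 -48.3   6. ] turn -0.024267690755868987 yaw_y now -0.0243 pos [ 0.4982 -0.0045  0.366 ] zaxis [ 8.0e-04  3.5e-03 -1.0e+00]
mould [(0.93, [192.5, 67.4, 291.7, 198.7]), (0.66, [255.0, 343.8, 336.3, 384.0])]
moving_half [(0.96, [261.4, 347.9, 311.8, 383.9]), (0.65, [191.2, 75.0, 250.6, 187.6]), (0.32, [193.8, 64.1, 292.6, 199.1])]
rack [(0.53, [215.1, 0.0, 260.4, 7.8])]
wedge_handle []
```

View pics/w1.png

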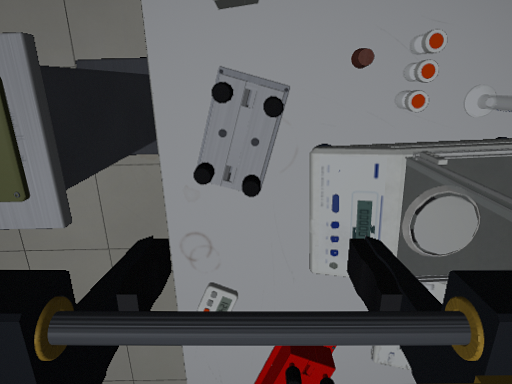

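>>> send_rows(series=[{"grip":1,"dx":30,"dy":-15,"dz":40,"turn":-0.02},{"grip":1,"dx":30,"dy":-15,"dz":40,"turn":0},{"grip":1,"dx":30,"dy":-15,"dz":40,"turn":0},{"grip":1,"dx":0,"dy":0,"dz":0,"turn":0}])

```text
clock: 4.6
tool_pos: [0.4538, 0.0771, 0.2466]
eef_rot: [0.711, 0.703, -0.003, -0.003]
contact_force: [-0.9, -0.2, 0.3]
opening: 1.001
```

Run:
```python
from h import *
plan([0.455,0.26,0.25],0)
s=snapshot('wrist'); save(s,'w2'); np.savez('w2.npz',**{k:s[k] for k in ['img','depth','fov_y','cx','cy','k1','R','t']})
for t in ['mould','moving_half','rack','wedge_handle']:
    print(t,[(round(r['score'],2),r['extent']) for r in regions_of(s,t)][:4])
i=cv2.imread('pics/w2.png')[0:300,100:500]; cv2.imwrite('pics/w2z.png',cv2.resize(i,None,fx=2,fy=2,interpolation=cv2.INTER_CUBIC))
```

```text
shift [182.9  -0.9  -3.5] turn -0.01166545195787183 yaw_y now -0.0117 pos [0.4538 0.0771 0.2466] zaxis [-9.2e-03 -6.0e-04 -1.0e+00]
mould [(0.86, [218.2, 127.6, 338.3, 301.5])]
moving_half [(0.9, [217.3, 140.9, 293.3, 285.6]), (0.54, [216.2, 130.7, 336.0, 296.8])]
rack [(0.93, [243.2, 0.3, 308.7, 62.2])]
wedge_handle []
```

View pics/w2z.png

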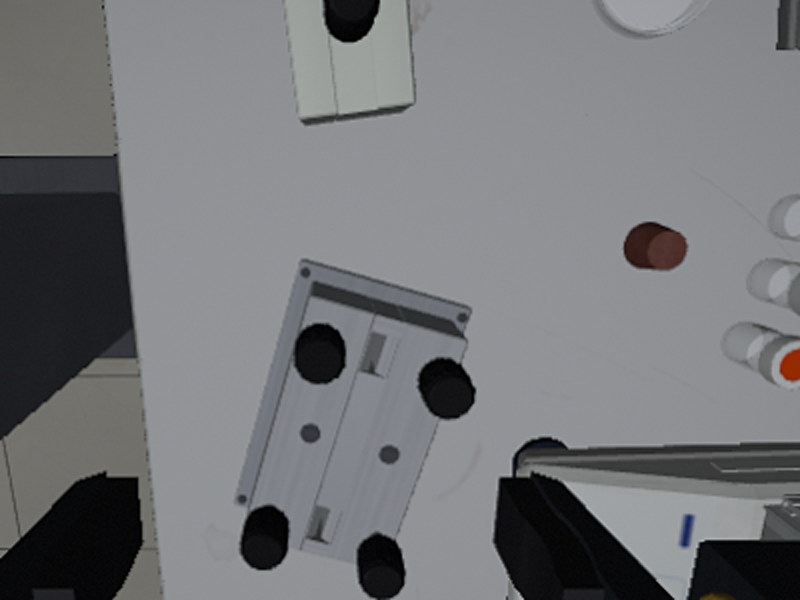

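Run:
```python
import cv2
i=cv2.imread('pics/w2.png')[125:290,215:345]; cv2.imwrite('pics/w2y.png',cv2.resize(cv2.convertScaleAbs(i,alpha=1.5),None,fx=3.6,fy=3.6,interpolation=cv2.INTER_CUBIC))
```

```text
(no output)
```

View pics/w2y.png

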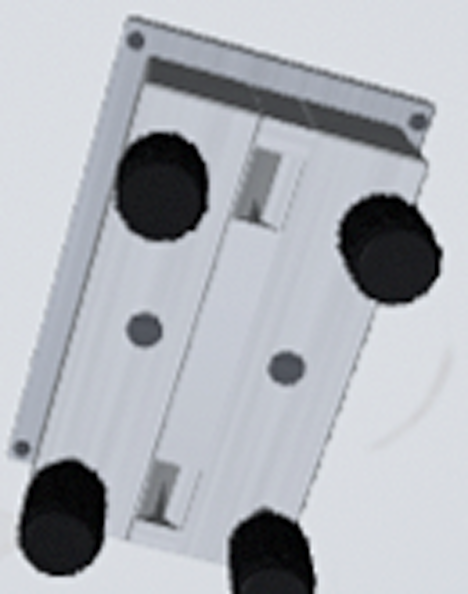

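>>> send_rows(series=[{"grip":1,"dx":35,"dy":0,"dz":0,"turn":-0.01},{"grip":1,"dx":35,"dy":0,"dz":0,"turn":0},{"grip":1,"dx":35,"dy":0,"dz":0,"turn":0},{"grip":1,"dx":35,"dy":0,"dz":0,"turn":0},{"grip":1,"dx":0,"dy":0,"dz":0,"turn":0}])

```text
clock: 5.35
tool_pos: [0.4607, 0.221, 0.2518]
eef_rot: [0.708, 0.706, 0.003, -0.001]
contact_force: [0.7, -0.1, -0.3]
opening: 1.003
```

Run:
```python
from h import *
plan([0.455,0.26,0.25],0)
s=snapshot('wrist'); save(s,'w3'); np.savez('w3.npz',**{k:s[k] for k in ['img','depth','fov_y','cx','cy','k1','R','t']})
for t in ['mould','moving_half','rack','wedge_handle']:
    print(t,[(round(r['score'],2),r['extent']) for r in regions_of(s,t)][:4])
i=cv2.imread('pics/w3.png')[0:300,100:500]; cv2.imwrite('pics/w3z.png',cv2.resize(i,None,fx=2,fy=2,interpolation=cv2.INTER_CUBIC))
```

```text
shift [39.  -5.8  2. ] turn -0.0026872787296055023 yaw_y now -0.0027 pos [0.4607 0.221  0.2518] zaxis [ 0.0035  0.0062 -1.    ]
mould [(0.87, [217.5, 232.5, 320.9, 384.0])]
moving_half [(0.96, [216.0, 243.7, 282.1, 383.5])]
rack [(0.81, [225.6, 49.3, 294.9, 193.8])]
wedge_handle [(0.56, [247.4, 109.2, 278.2, 143.3])]
```

View pics/w3z.png

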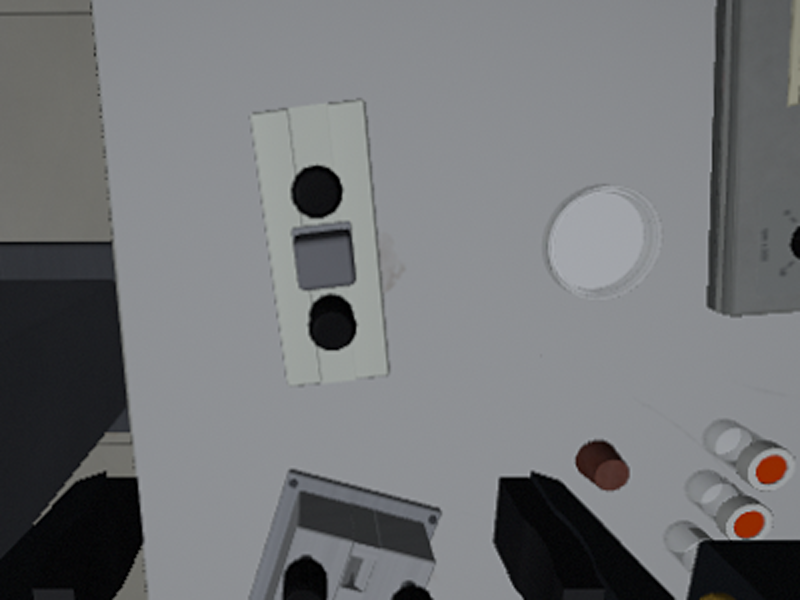

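```bash
cat > m.py <<'E'
from h import *
def load(n): return dict(np.load(n))
def rect(P):
    (c,wh,a)=cv2.minAreaRect((P[:,:2]*1000).astype(np.float32)); return np.round(c,1),np.round(wh,1),round(a,2)
for n in ['w2.npz','w3.npz']:
    s=load(n); C=cloud(s); ok=s['depth']>0
    print(n,'table z',np.median(C[280:290,:][ok[280:290,:]][:,2]))
    for nm,(x0,x1,y0,y1) in dict(mould=(.36,.56,-.12,.12),rack=(.38,.53,.16,.36)).items():
        B=ok&(C[...,0]>x0)&(C[...,0]<x1)&(C[...,1]>y0)&(C[...,1]<y1)
        for z0,z1 in ([(.053,.066),(.098,.112)] if nm=='mould' else [(.05,.062),(.098,.112)]):
            m=B&(C[...,2]>z0)&(C[...,2]<z1)
            nc,lab,stt,_=cv2.connectedComponentsWithStats(m.astype(np.uint8))
            for k in range(1,nc):
                if stt[k,4]>60:
                    P=C[lab==k]; print(nm,z0,stt[k].tolist(),'rect',rect(P),'z',np.median(P[:,2]).round(4),'mean',P[:,:2].mean(0).round(4))
E
python3 m.py
```

```text
w2.npz table z 0.29475028654789426
mould 0.053 [224, 147, 110, 135, 7963] rect (array([471. ,   4.4]), array([156.3,  92.7]), 73.45) z 0.06 mean [0.4723 0.0096]
mould 0.098 [247, 165, 26, 27, 529] rect (array([454.4,  68. ]), array([24.8, 25.9]), 0.25) z 0.1056 mean [0.4541 0.0691]
mould 0.098 [311, 184, 27, 26, 522] rect (array([518.7,  49.2]), array([25.3, 24.5]), 27.6) z 0.1056 mean [0.5183 0.0502]
mould 0.098 [220, 261, 23, 24, 422] rect (array([422.4, -38. ]), array([23.9, 24. ]), 88.87) z 0.1056 mean [ 0.4226 -0.0369]
mould 0.098 [279, 277, 24, 23, 417] rect (array([486.9, -57.6]), array([24. , 25.1]), 73.68) z 0.1056 mean [ 0.4869 -0.0561]
rack 0.05 [242, 0, 66, 60, 2960] rect (array([471.1, 210.9]), array([60.3, 54.6]), 6.38) z 0.0561 mean [0.4704 0.207 ]
rack 0.098 [262, 0, 27, 16, 322] rect (array([469. , 219.4]), array([11.3, 22.3]), 87.66) z 0.1043 mean [0.469  0.2198]
w3.npz table z 0.2999666023329184
mould 0.053 [232, 260, 86, 51, 2225] rect (array([482.2,  43.4]), array([77. , 92.1]), 73.68) z 0.0598 mean [0.4844 0.057 ]
mould 0.053 [218, 346, 74, 25, 1082] rect (array
[... 353 characters left out ...]
328] rect (array([422.4, -38.4]), array([24.2, 23.5]), 33.08) z 0.1056 mean [ 0.4227 -0.036 ]
mould 0.098 [269, 376, 21, 8, 126] rect (array([487.6, -50.8]), array([25.3, 10.5]), 1.39) z 0.1024 mean [ 0.4872 -0.0498]
rack 0.05 [225, 50, 70, 143, 5628] rect (array([465.4, 258.8]), array([ 60.2, 149.4]), 6.67) z 0.0561 mean [0.4647 0.2665]
rack 0.098 [246, 83, 25, 27, 513] rect (array([462., 291.]), array([23.6, 22.6]), 89.13) z 0.1048 mean [0.4617 0.2914]
rack 0.098 [247, 117, 31, 28, 736] rect (array([465.6, 259.1]), array([28. , 24.1]), 6.33) z 0.1048 mean [0.4655 0.2598]
rack 0.098 [254, 152, 24, 23, 415] rect (array([469.3, 227.3]), array([23.1, 21.5]), 3.66) z 0.1045 mean [0.4692 0.2277]
```

Run:
```python
from h import *
plan([0.4656,0.2591,0.15],0.113)
```

```text
shift [ 45.9   4.6 100.3] turn -0.12340892790442237 yaw_y now -0.0104 pos [0.4605 0.2134 0.2504] zaxis [ 7.0e-04 -1.2e-03 -1.0e+00]
```

>>> send_rows(series=[{"grip":1,"dx":15,"dy":1.5,"dz":30,"turn":-0.04},{"grip":1,"dx":15,"dy":2,"dz":30,"turn":-0.04},{"grip":1,"dx":15,"dy":0,"dz":20,"turn":-0.04},{"grip":1,"dx":0,"dy":0,"dz":0,"turn":0},{"grip":1,"dx":0,"dy":0,"dz":0,"turn":0}])

```text
clock: 6.1
tool_pos: [0.4621, 0.2592, 0.1704]
eef_rot: [0.667, 0.745, -0.0, 0.0]
contact_force: [0.3, -0.1, -0.1]
opening: 0.997
```

Run:
```python
from h import *
plan([0.4656,0.2591,0.081],0.113)
s=snapshot('wrist'); save(s,'w4'); plan([0.4656,0.2591,0.081],0.113)
np.savez('w4.npz',**{k:s[k] for k in ['img','depth','fov_y','cx','cy','k1','R','t']})
C=cloud(s); m=(s['depth']>0)&(C[...,2]>.098)&(C[...,2]<.112)&(C[...,1]>.16)&(C[...,1]<.36)&(abs(C[...,0]-.465)<.03)
nc,lab,stt,_=cv2.connectedComponentsWithStats(m.astype(np.uint8))
for k in range(1,nc):
    if stt[k,4]>60:
        P=C[lab==k]; print(stt[k].tolist(),cv2.minAreaRect((P[:,:2]*1000).astype(np.float32)),np.median(P[:,2]))
```

```text
shift [-0.4  3.5 89.4] turn -0.002168575516953597 yaw_y now 0.1108 pos [0.4621 0.2592 0.1704] zaxis [-1.0e-04 -1.1e-03 -1.0e+00]
shift [-0.4  2.9 90. ] turn -0.0026624355232240937 yaw_y now 0.1103 pos [0.4625 0.2592 0.171 ] zaxis [ 1.1e-03 -6.0e-04 -1.0e+00]
[246, 135, 32, 33, 774] ((461.45709228515625, 292.4725646972656), (23.455583572387695, 22.42638397216797), 45.55097579956055) 0.10470277672370487
[243, 179, 38, 32, 1125] ((465.4058837890625, 259.4777526855469), (27.91598129272461, 23.705280303955078), 5.183324337005615) 0.10477644452509191
[247, 219, 30, 29, 637] ((469.02490234375, 227.28466796875), (23.10244369506836, 21.585708618164062), 33.023311614990234) 0.10458965430051234
```

View pics/w4.png

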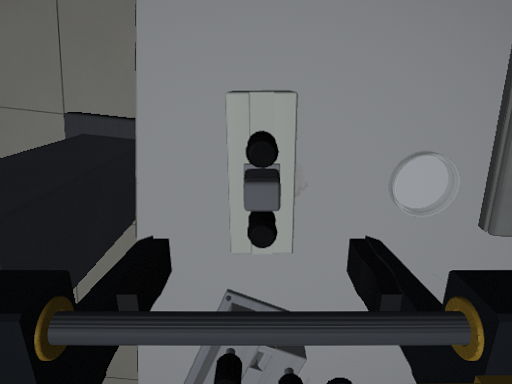

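>>> send_rows(series=[{"grip":1,"dx":0,"dy":3,"dz":30,"turn":0},{"grip":1,"dx":0,"dy":0,"dz":30,"turn":0},{"grip":1,"dx":0,"dy":0,"dz":20,"turn":0},{"grip":1,"dx":0,"dy":0,"dz":10,"turn":0},{"grip":0.6,"dx":0,"dy":0,"dz":0,"turn":0}], force=30)

```text
clock: 6.65
tool_pos: [0.465, 0.2599, 0.0802]
eef_rot: [0.667, 0.745, -0.0, 0.0]
contact_force: [-0.9, -0.7, 0.3]
opening: 0.931
```

Run:
```python
from h import *
plan([0.4654,0.2593,0.081],0.113)
```

```text
shift [-0.6  0.3 -0.8] turn -0.0014145937148706267 yaw_y now 0.1116 pos [0.465  0.2599 0.0802] zaxis [ 0.    -0.001 -1.   ]
```

>>> send_rows(series=[{"grip":0,"dx":0,"dy":0,"dz":0,"turn":0},{"grip":0,"dx":0,"dy":0,"dz":0,"turn":0},{"grip":0,"dx":0,"dy":0,"dz":0,"turn":0},{"grip":0,"dx":0,"dy":0,"dz":0,"turn":0},{"grip":0,"dx":0,"dy":0,"dz":0,"turn":0},{"grip":0,"dx":0,"dy":0,"dz":0,"turn":0},{"grip":0,"dx":0,"dy":0,"dz":0,"turn":0},{"grip":0,"dx":0,"dy":0,"dz":0,"turn":0}], force=30)

```text
clock: 7.45
tool_pos: [0.4645, 0.2609, 0.0802]
eef_rot: [0.666, 0.746, -0.0, -0.0]
contact_force: [0.2, 0.1, 2.1]
opening: 0.296
```

>>> send_rows(series=[{"grip":0,"dx":0,"dy":0,"dz":-10,"turn":0},{"grip":0,"dx":0,"dy":0,"dz":-20,"turn":0},{"grip":0,"dx":0,"dy":0,"dz":-30,"turn":0},{"grip":0,"dx":0,"dy":0,"dz":-40,"turn":0},{"grip":0,"dx":0,"dy":0,"dz":0,"turn":0}])

```text
clock: 7.95
tool_pos: [0.4669, 0.2633, 0.185]
eef_rot: [0.666, 0.746, 0.005, 0.001]
contact_force: [-0.1, 1.4, -2.4]
opening: 0.296
```

Run:
```python
from h import *
th=np.radians(73.4); my=np.array([np.cos(th),np.sin(th)]); c=np.array([.4708,.0050])
nl=c+.056*my; nr=c-.056*my; print(nl,nr, th-np.pi/2)
print(get_state()['opening'],get_state()['q'])
plan([*nl,.15],th-np.pi/2)
s=snapshot('wrist'); save(s,'w5'); p,R=tool()
np.savez('w5.npz',**{k:s[k] for k in ['img','depth','fov_y','cx','cy','k1','R','t']})
C=(cloud(s)-p)@R  # tool frame
m=(s['depth']>0)&(C[...,2]<.10)&(C[...,2]>-.06)&(abs(C[...,1])<.03)&(abs(C[...,0])<.04)
for z in np.arange(-.05,.08,.006):
    P=C[m&(C[...,2]>z)&(C[...,2]<z+.006)]
    if len(P)>5: print(round(z,3),len(P),(P.min(0)*1000).round(1),(P.max(0)*1000).round(1))
```

```text
[0.48679855 0.05866606] [ 0.45480145 -0.04866606] -0.28972465583105866
0.295879929236525 [-0.26099254  0.65582937 -0.55712796  1.86514882  0.493032    0.75086457
 -0.97796214]
shift [-205.7   -3.6   34. ] turn 0.4024619319101297 yaw_y now 0.1127 pos [0.4669 0.2633 0.185 ] zaxis [ 0.0074  0.0058 -1.    ]
-0.05 779 [ -8.1 -25.7 -50. ] [ 12.6  29.8 -44. ]
-0.044 524 [ -7.9 -25.3 -44. ] [ 12.6  29.9 -38. ]
-0.038 453 [ -7.5 -24.8 -38. ] [ 12.7  29.7 -32. ]
-0.032 2360 [-12.1 -24.2 -32. ] [ 12.7  28.9 -26. ]
-0.026 457 [-12.7 -18.9 -26. ] [ 11.7  23.2 -20. ]
-0.02 285 [  7.8 -11.7 -20. ] [ 11.9  16.3 -14. ]
-0.014 230 [  8.4 -11.5 -14. ] [11.7 16.4 -8.1]
-0.008 233 [  8.9 -12.1  -8. ] [12.  16.3 -2.1]
-0.002 207 [  8.6 -12.   -1.9] [11.9 16.2  4. ]
0.004 186 [  8.9 -11.9   4.1] [12.2 16.1  9.9]
0.01 132 [  9.9 -11.1  10. ] [11.8 15.4 16. ]
0.016 457 [  4.1 -14.   16.1] [15.1 17.7 21. ]
0.034 13 [ 8.2 -1.9 37.2] [ 9.   5.5 39.6]
0.04 28 [ 8.2 -1.3 40.2] [ 9.1  5.6 45.5]
0.046 22 [ 8.4 -0.6 46. ] [ 9.1  4.3 51.8]
0.052 12 [ 8.4  0.  53.2] [ 9.2  3.6 57.9]
0.058 9 [ 8.2  0.7 59.2] [ 9.   2.9 63.2]
0.064 11 [ 8.4  0.7 64.6] [ 9.2  2.9 70. ]
0.076 600 [ 19.3 -11.8  76.1] [39.9  9.2 82. ]
```

View pics/w5.png

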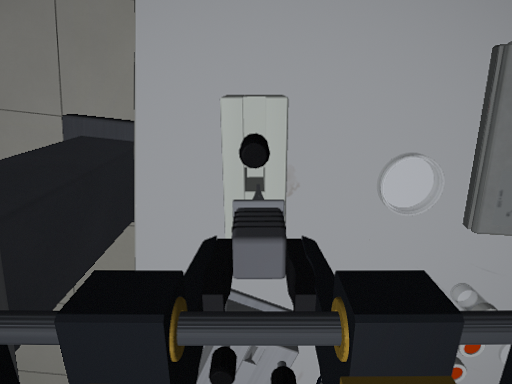

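>>> send_rows(series=[{"grip":0,"dx":0,"dy":0,"dz":-40,"turn":0},{"grip":0,"dx":-40,"dy":0,"dz":0,"turn":0},{"grip":0,"dx":-40,"dy":0,"dz":0,"turn":0},{"grip":0,"dx":-40,"dy":0,"dz":0,"turn":0},{"grip":0,"dx":-40,"dy":0,"dz":0,"turn":0},{"grip":0,"dx":-40,"dy":0,"dz":0,"turn":0.1},{"grip":0,"dx":0,"dy":0,"dz":0,"turn":0.1},{"grip":0,"dx":0,"dy":0,"dz":0,"turn":0.1},{"grip":0,"dx":0,"dy":0,"dz":0,"turn":0.1},{"grip":0,"dx":0,"dy":0,"dz":0,"turn":0}])

```text
clock: 9.0
tool_pos: [0.4864, 0.0616, 0.2193]
eef_rot: [0.801, 0.599, -0.001, -0.0]
contact_force: [-0.2, -0.3, -1.1]
opening: 0.297
```

```bash
cat > rel.py <<'E'
from h import *
import sys
s=snapshot('wrist'); n=sys.argv[1]; save(s,n); p,R=tool()
C=cloud(s); T=(C-p)@R; ok=s['depth']>0
def pr(nm,m):
    P=T[m]
    if len(P)>5: print(nm,len(P),(np.percentile(P,1,axis=0)*1000).round(1),(np.percentile(P,99,axis=0)*1000).round(1))
near=ok&(abs(T[...,1])<.03)&(abs(T[...,0])<.04)
pr('handle',near&(T[...,2]>-.018)&(T[...,2]<.01))
pr('blade',near&(T[...,2]>.03)&(T[...,2]<.072)&(abs(T[...,1])<.008)&(T[...,0]>.005)&(T[...,0]<.011))
pr('fingerback',ok&(abs(T[...,1])<.07)&(T[...,2]>-.05)&(T[...,2]<-.03))
B=ok&(C[...,0]>.36)&(C[...,0]<.58)&(C[...,1]>-.12)&(C[...,1]<.12)
m=B&(C[...,2]>.098)&(C[...,2]<.11)
nc,lab,stt,_=cv2.connectedComponentsWithStats(m.astype(np.uint8))
for k in range(1,nc):
    if stt[k,4]>100:
        P=C[lab==k]; print('knob',stt[k].tolist(),np.round(cv2.minEnclosingCircle((P[:,:2]*1000).astype(np.float32))[0],1),np.median(P[:,2]).round(4), 'tool',np.round(cv2.minEnclosingCircle((T[lab==k][:,:2]*1000).astype(np.float32))[0],1))
m=B&(C[...,2]>.055)&(C[...,2]<.064)
m&=~near
if m.sum()>500: print('top rect',cv2.minAreaRect((C[m][:,:2]*1000).astype(np.float32)))
E
python3 rel.py w6
python3 - <<'E'
from h import *
plan([0.4868,.0587,.15],-.2897)
E
```

```text
handle 1087 [  8.2 -12.9 -17.6] [10.8 14.9  9.6]
blade 89 [ 7.  -2.6 40.3] [ 7.9  3.6 70.8]
fingerback 2045 [ -7.7 -26.1 -49.9] [ 11.7  28.5 -30.3]
knob [207, 166, 30, 29, 643] [454.4  67.7] 0.1057 tool [ -3.2 -32.2]
knob [282, 166, 30, 30, 642] [519.2  48.4] 0.1057 tool [-3.5 35.4]
knob [228, 276, 11, 23, 140] [427.2 -40.3] 0.1054 tool [-114.5  -28. ]
knob [280, 277, 10, 22, 120] [482.2 -57. ] 0.1054 tool [-115.1   29.5]
top rect ((470.91986083984375, 4.32861328125), (156.61570739746094, 92.04202270507812), 73.56023406982422)
shift [-2.8  1.3 69.4] turn 0.004958328797278755 yaw_y now -0.2847 pos [0.4864 0.0618 0.2194] zaxis [-1.9e-03 -9.0e-04 -1.0e+00]
```

View pics/w6.png

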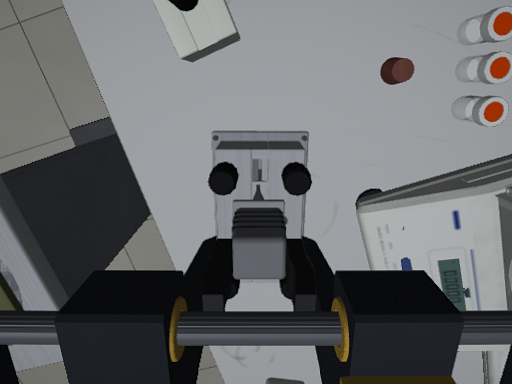

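>>> send_rows(series=[{"grip":0,"dx":-2.2,"dy":0.5,"dz":20,"turn":0},{"grip":0,"dx":0,"dy":0,"dz":20,"turn":0},{"grip":0,"dx":0,"dy":0,"dz":15,"turn":0},{"grip":0,"dx":0,"dy":0,"dz":0,"turn":0}])

```text
clock: 9.45
tool_pos: [0.4852, 0.0594, 0.1632]
eef_rot: [0.8, 0.6, -0.002, -0.001]
contact_force: [-0.2, 0.5, -1.4]
opening: 0.296
```

```bash
python3 rel.py w7
python3 - <<'E'
from h import *
plan([0.4868,.0587,.113],-.2897)
i=cv2.imread('pics/w7.png')[110:300,170:350]; cv2.imwrite('pics/w7z.png',cv2.resize(cv2.convertScaleAbs(i,alpha=1.5),None,fx=3,fy=3,interpolation=cv2.INTER_CUBIC))
E
```

```text
handle 1091 [  7.6 -13.5 -17.7] [10.5 14.2  9.8]
blade 90 [ 6.5 -3.5 41.7] [ 7.3  2.7 71.8]
fingerback 2091 [ -8.  -26.8 -49.8] [ 11.4  27.9 -30.2]
knob [197, 181, 36, 35, 938] [454.4  68.2] 0.1057 tool [ -0.7 -32.7]
knob [288, 182, 36, 35, 946] [519.4  48.3] 0.1057 tool [-1.5 35.3]
top rect ((471.2983703613281, 5.531211853027344), (154.01486206054688, 91.98955535888672), 73.51533508300781)
shift [-0.7  1.1 51.3] turn 0.00481066960476495 yaw_y now -0.2849 pos [0.4861 0.0597 0.1643] zaxis [-2.8e-03 -6.0e-04 -1.0e+00]
```

View pics/w7z.png

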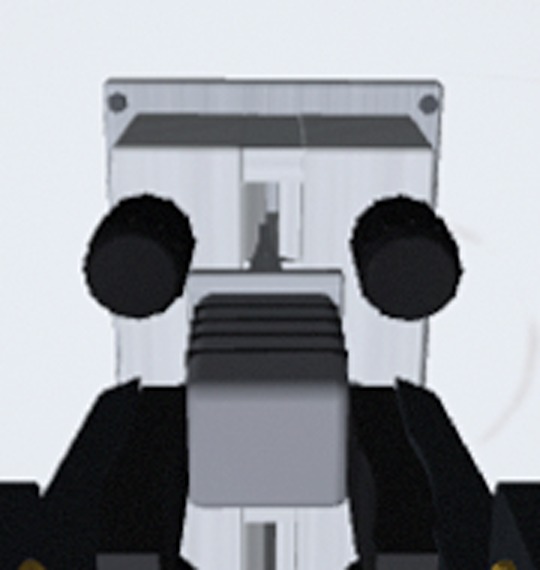

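>>> send_rows(series=[{"grip":0,"dx":0.4,"dy":0.7,"dz":12,"turn":0.005},{"grip":0,"dx":0,"dy":0,"dz":12,"turn":0},{"grip":0,"dx":0,"dy":0,"dz":12,"turn":0},{"grip":0,"dx":0,"dy":0,"dz":8,"turn":0},{"grip":0,"dx":0,"dy":0,"dz":4,"turn":0},{"grip":0,"dx":0,"dy":0,"dz":0,"turn":0}])

```text
clock: 10.1
tool_pos: [0.4877, 0.0601, 0.1168]
eef_rot: [0.802, 0.597, -0.0, -0.0]
contact_force: [-0.2, 0.6, -1.1]
opening: 0.296
```

>>> send_rows(series=[{"grip":0,"dx":0,"dy":0,"dz":3,"turn":0},{"grip":0,"dx":0,"dy":0,"dz":2,"turn":0},{"grip":0,"dx":0,"dy":0,"dz":0,"turn":0}])

```text
clock: 10.4
tool_pos: [0.4879, 0.06, 0.1122]
eef_rot: [0.802, 0.597, 0.0, 0.0]
contact_force: [0.1, -0.5, -1.6]
opening: 0.299
```

```bash
python3 rel.py w8
python3 - <<'E'
from h import *
print(get_state()['contact_force'])
plan([0.4868,.0587,.113],-.2897)
i=cv2.imread('pics/w8.png')[110:300,170:350]; cv2.imwrite('pics/w8z.png',cv2.resize(cv2.convertScaleAbs(i,alpha=1.5),None,fx=3,fy=3,interpolation=cv2.INTER_CUBIC))
E
```

```text
handle 1687 [ -4.5 -29.6 -17.7] [11.  29.6  9.9]
blade 193 [ 5.1 -7.8 40.6] [11.   7.8 57.8]
fingerback 2045 [ -7.6 -26.2 -49.8] [ 11.8  28.4 -30.4]
knob [177, 208, 46, 43, 1250] [454.1  67.8] 0.1057 tool [ -2.3 -34.6]
knob [233, 208, 51, 10, 362] [491.3  68.7] 0.1041 tool [9.2 0.8]
knob [291, 208, 45, 42, 1196] [519.8  49.1] 0.1057 tool [-1.4 33.7]
knob [197, 357, 32, 27, 653] [426.  -37.7] 0.1054 tool [-111.4  -31.2]
knob [286, 357, 36, 27, 772] [487.2 -57.3] 0.1052 tool [-112.6   33.1]
top rect ((470.82958984375, 4.01171875), (156.85275268554688, 92.23609924316406), 73.38077545166016)
[ 0.46554978 -0.59096694 -1.79119024]
shift [-1.6 -0.7 -0.7] turn -0.002285707760283806 yaw_y now -0.292 pos [0.4879 0.0601 0.1123] zaxis [ 2.e-04 -1.e-04 -1.e+00]
```

View pics/w8z.png

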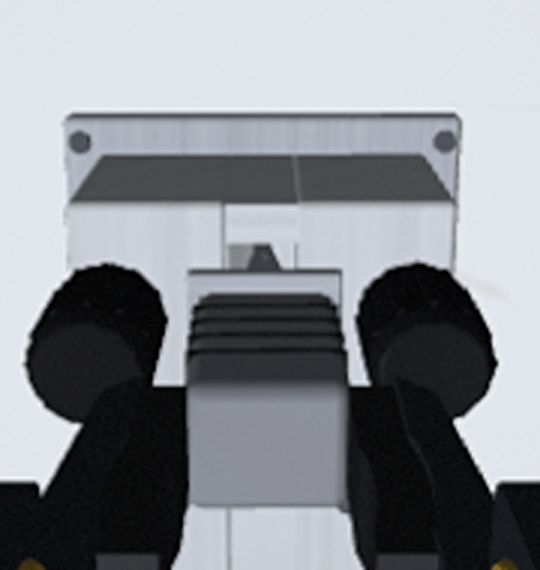

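>>> send_rows(series=[{"grip":0,"dx":0,"dy":-0.7,"dz":1.5,"turn":0},{"grip":0,"dx":0,"dy":0,"dz":1.0,"turn":0},{"grip":0,"dx":0,"dy":0,"dz":0,"turn":0}])

```text
clock: 10.75
tool_pos: [0.4872, 0.0603, 0.1096]
eef_rot: [0.802, 0.597, 0.0, 0.0]
contact_force: [0.8, 0.2, -2.7]
opening: 0.297
```

>>> send_rows(series=[{"grip":0.5,"dx":0,"dy":0,"dz":0,"turn":0},{"grip":0.6,"dx":0,"dy":0,"dz":0,"turn":0},{"grip":1,"dx":0,"dy":0,"dz":0,"turn":0},{"grip":1,"dx":0,"dy":0,"dz":0,"turn":0},{"grip":1,"dx":0,"dy":0,"dz":-30,"turn":0},{"grip":1,"dx":0,"dy":0,"dz":-30,"turn":0},{"grip":1,"dx":0,"dy":0,"dz":0,"turn":0}])

```text
clock: 11.45
tool_pos: [0.4894, 0.0611, 0.1726]
eef_rot: [0.803, 0.597, 0.003, 0.001]
contact_force: [0.6, -0.4, 0.4]
opening: 0.908
```

```bash
cat > wed.py <<'E'
from h import *
import sys
s=snapshot('wrist'); n=sys.argv[1]; save(s,n); p,R=tool()
C=cloud(s); ok=s['depth']>0
th=np.radians(73.4); my=np.array([np.cos(th),np.sin(th)]); mx=np.array([my[1],-my[0]]); c=np.array([.4708,.0050])
d=C[...,:2]-c; X=d@mx; Y=d@my; Z=C[...,2]
sgn=1 if (len(sys.argv)<3 or sys.argv[2]=='L') else -1
for sg,nm in ((1,'L'),(-1,'R')):
  for sx in (-1,1):
    m=ok&(abs(X-sx*.034)<.018)&(abs(Y-sg*.056)<.018)&(Z>.100)&(Z<.11)
    if m.sum()>150: k=cv2.minEnclosingCircle((np.stack([X,Y],-1)[m]*1000).astype(np.float32)); print('knob',nm,sx,np.round(k[0],1),round(k[1],1),m.sum())
B=ok&(abs(X)<.021)&(abs(Y-sgn*.056)<.022)&(Z>.09)
if B.sum()>50:
    zt=np.percentile(Z[B],95); m=B&(Z>zt-.003)
    q=np.stack([X,Y],-1)[m]*1000; print('handle top z',np.round(np.median(Z[m]),4),'rect',cv2.minAreaRect(q.astype(np.float32)),m.sum())
m=ok&(abs(X)<.05)&(abs(Y)<.085)&(abs(Z-.06)<.005)
q=np.stack([X,Y],-1)[m]*1000; print('top rect',cv2.minAreaRect(q.astype(np.float32)))
E
python3 wed.py w9; python3 -c "
from h import *
print(get_state()['q']);plan([0.487,.0587,.10],-.2897+np.pi/2)"
```

```text
knob L -1 [-33.7  55.4] 13.5 848
knob L 1 [34.3 55.4] 13.6 836
handle top z 0.1328 rect ((2.1155738830566406, 56.62633514404297), (27.480152130126953, 23.74430274963379), 0.9549466371536255) 1230
top rect ((0.284210205078125, -0.65240478515625), (92.27650451660156, 156.66554260253906), 0.10561740398406982)
[ 0.06813034  0.61349817 -0.45092564  2.00157313  0.44773772  0.61927037
 -0.97312016]
shift [-2.3 -1.1 71.1] turn 1.5679918739293077 yaw_y now -0.2925 pos [0.4884 0.0605 0.1711] zaxis [ 3.8e-03  8.0e-04 -1.0e+00]
```

View pics/w9.png

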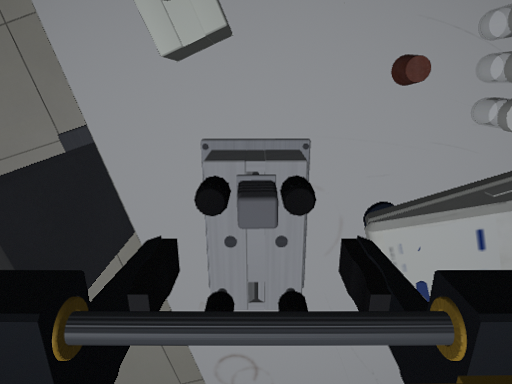

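>>> send_rows(series=[{"grip":1,"dx":0,"dy":0,"dz":0,"turn":0.142},{"grip":1,"dx":0,"dy":0,"dz":0,"turn":0.142},{"grip":1,"dx":0,"dy":0,"dz":0,"turn":0.142},{"grip":1,"dx":0,"dy":0,"dz":0,"turn":0.142},{"grip":1,"dx":0,"dy":0,"dz":0,"turn":0.142},{"grip":1,"dx":0,"dy":0,"dz":0,"turn":0.142},{"grip":1,"dx":0,"dy":0,"dz":0,"turn":0.142},{"grip":1,"dx":0,"dy":0,"dz":0,"turn":0.142},{"grip":1,"dx":0,"dy":0,"dz":0,"turn":0.142},{"grip":1,"dx":0,"dy":0,"dz":0,"turn":0.142},{"grip":1,"dx":0,"dy":0,"dz":0,"turn":0.145},{"grip":1,"dx":0,"dy":0,"dz":0,"turn":0}])

```text
clock: 12.7
tool_pos: [0.4865, 0.06, 0.1687]
eef_rot: [0.99, -0.143, -0.001, 0.001]
contact_force: [0.2, 0.5, -0.2]
opening: 1.002
```

```bash
python3 rel.py w10; python3 wed.py w10b; python3 -c "
from h import *
print(get_state()['q']);plan([0.487,.0587,.10],-.2897+np.pi/2)"
```

```text
blade 208 [ 5.1 -7.6 34.7] [10.9  7.7 37.2]
fingerback 2813 [ -7.3 -58.  -49.9] [ 12.4  57.5 -30.4]
knob [245, 132, 37, 37, 1002] [519.7  47.9] 0.1058 tool [35.4  2.3]
knob [397, 133, 39, 37, 1074] [487.6 -59.5] 0.1059 tool [ 34.4 114.4]
knob [245, 174, 33, 5, 147] [501.8  54.4] 0.1047 tool [16.3  1.1]
knob [386, 219, 35, 32, 863] [423.4 -40. ] 0.1057 tool [-32.7 113.6]
knob [246, 225, 33, 26, 720] [454.8  67. ] 0.106 tool [-32.4   2.1]
top rect ((471.8679504394531, 3.4316482543945312), (155.88729858398438, 91.52062225341797), 73.69286346435547)
knob L -1 [-33.2  54.8] 13.3 713
knob L 1 [30.  55.9] 18.0 1080
knob R -1 [-33.  -57.1] 13.3 814
knob R 1 [ 34.3 -56.8] 13.5 1030
handle top z 0.2734 rect ((20.48521614074707, 56.177093505859375), (1.1451947689056396, 43.35037612915039), 0.28299933671951294) 114
top rect ((1.1662101745605469, -1.3992080688476562), (156.73033142089844, 91.65019989013672), 89.62226104736328)
[-0.22244069  0.589186    0.0077053   2.01819986 -0.00707036  0.53563037
 -2.0632397 ]
shift [ 0.8  1.2 69. ] turn 0.007206044701606906 yaw_y now -1.8533 pos [0.4867 0.0602 0.169 ] zaxis [-0.0012 -0.001  -1.    ]
```

View pics/w10.png

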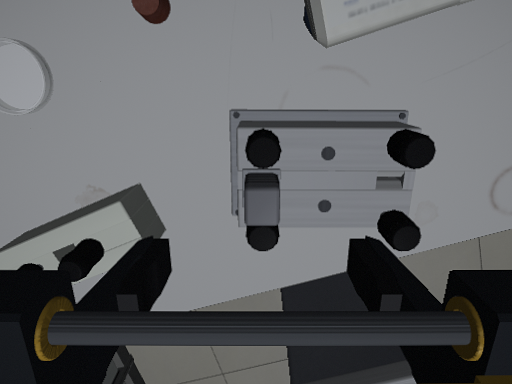

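```bash
sed -i 's/(Z>.09)$/(Z>.108)\&(Z<.145)/' wed.py
cat >> wed.py <<'E'
if B.sum()>50:
    mm=B&(Z>zt-.003); T=(C-p)@R; print('handle top in tool',cv2.minAreaRect((T[mm][:,:2]*1000).astype(np.float32)))
E
python3 wed.py w11
```

```text
knob L -1 [-32.8  55. ] 13.3 713
knob L 1 [29.8 56. ] 18.3 1080
knob R -1 [-32.6 -57. ] 13.4 811
knob R 1 [ 34.3 -57.1] 13.5 1025
handle top z 0.1329 rect ((3.5442705154418945, 56.09138488769531), (27.140913009643555, 23.712554931640625), 0.7194327116012573) 1288
top rect ((1.0236587524414062, -1.1762542724609375), (156.26809692382812, 91.56949615478516), 89.70787048339844)
handle top in tool ((4.01237678527832, 1.3714046478271484), (23.71257209777832, 27.14094352722168), 89.6705093383789)
```

>>> send_rows(series=[{"grip":1,"dx":3.5,"dy":1.5,"dz":20,"turn":0},{"grip":1,"dx":0,"dy":0,"dz":20,"turn":0},{"grip":1,"dx":0,"dy":0,"dz":20,"turn":0},{"grip":0.7,"dx":0,"dy":0,"dz":12,"turn":0},{"grip":0.4,"dx":0,"dy":0,"dz":0,"turn":0},{"grip":0,"dx":0,"dy":0,"dz":0,"turn":0},{"grip":0,"dx":0,"dy":0,"dz":0,"turn":0},{"grip":0,"dx":0,"dy":0,"dz":0,"turn":0},{"grip":0,"dx":0,"dy":0,"dz":0,"turn":0},{"grip":0,"dx":0,"dy":0,"dz":0,"turn":0}], force=20)

```text
clock: 13.85
tool_pos: [0.4903, 0.0579, 0.098]
eef_rot: [0.99, -0.143, 0.0, -0.0]
contact_force: [-0.3, -0.7, -0.1]
opening: 0.389
```

```bash
python3 wed.py w12;python3 -c "
from h import *
print(get_state()['contact_force']);plan([0.487,.0587,.10],-.2897+np.pi/2)"
```

```text
knob L -1 [-34.   54.7] 13.1 665
knob L 1 [30.1 56.1] 18.1 2018
knob R -1 [-28.1 -60. ] 10.4 378
knob R 1 [ 34.8 -56.5] 13.3 1898
handle top z 0.1423 rect ((5.327053546905518, 56.00006866455078), (19.111642837524414, 43.80080032348633), 0.15243148803710938) 421
top rect ((1.0462722778320312, -1.1126022338867188), (92.08638763427734, 156.1422576904297), 0.06657018512487411)
handle top in tool ((1.789045810699463, 0.2416400909423828), (19.112411499023438, 43.80155563354492), 0.05701856315135956)
[-0.16169021  0.43884308  0.12320066]
shift [-3.4  0.1 -2.1] turn 0.0036053639107516133 yaw_y now -1.8569 pos [0.4903 0.0579 0.0979] zaxis [ 6.e-04  0.e+00 -1.e+00]
```

View pics/w12.png

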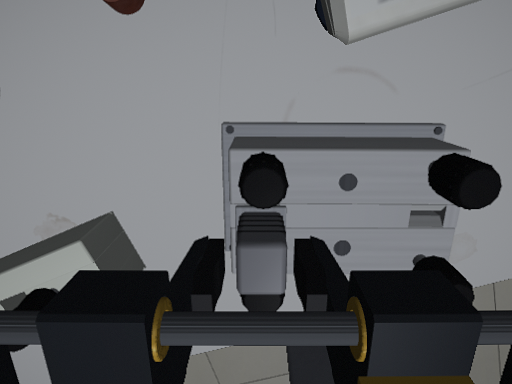

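>>> send_rows(series=[{"grip":0,"dx":0,"dy":0,"dz":0,"turn":0},{"grip":0,"dx":0,"dy":0,"dz":0,"turn":0},{"grip":0,"dx":0,"dy":0,"dz":0,"turn":0},{"grip":0,"dx":0,"dy":0,"dz":0,"turn":0},{"grip":0,"dx":-1.0,"dy":0,"dz":0,"turn":0},{"grip":0,"dx":-1.0,"dy":0,"dz":0,"turn":0}], force=20)

```text
clock: 14.5
tool_pos: [0.4892, 0.0581, 0.0978]
eef_rot: [0.99, -0.143, 0.001, -0.0]
contact_force: [2.4, -1.8, 1.5]
opening: 0.27
```

>>> send_rows(series=[{"grip":0,"dx":0,"dy":0,"dz":1.5,"turn":0},{"grip":0,"dx":-0.2,"dy":0,"dz":1.5,"turn":0},{"grip":0,"dx":-0.2,"dy":0,"dz":1.5,"turn":0},{"grip":0,"dx":-0.2,"dy":0,"dz":1.5,"turn":0},{"grip":0,"dx":0,"dy":0,"dz":0,"turn":0}], force=55)

```text
clock: 15.0
tool_pos: [0.4891, 0.0588, 0.0923]
eef_rot: [0.99, -0.143, 0.002, -0.0]
contact_force: [2.4, -1.1, 7.2]
opening: 0.27
```

```bash
cat > hz.py <<'E'
from h import *
import sys
s=snapshot('wrist'); save(s,sys.argv[1]); p,R=tool(); st=get_state()
C=cloud(s); T=(C-p)@R; ok=s['depth']>0
# handle top: within gap between fingers
m=ok&(abs(T[...,1])<.010)&(abs(T[...,0])<.016)&(T[...,2]>-.06)&(T[...,2]<.0)
z=T[...,2][m]; h=np.histogram(z,60,(-.06,0)); k=h[0].argmax(); q=z[abs(z-h[1][k])<.002]
mm=ok&(abs(T[...,1])<.02)&(abs(T[...,0])<.03)&(abs(T[...,2]-np.median(q))<.0015)
print('handle top tool z',np.median(q)*1000,'x range',(np.percentile(T[...,0][mm],[1,99])*1000).round(1),'world z',p[2]-np.median(q))
th=np.radians(73.4); my=np.array([np.cos(th),np.sin(th)]); mx=np.array([my[1],-my[0]]); c=np.array([.4708,.0050])
d=C[...,:2]-c; X=d@mx; Y=d@my; Z=C[...,2]
print('TCP mould frame',((p[:2]-c)@np.array([mx,my]).T*1000).round(1),p[2].round(4),'F',np.round(st['contact_force'],1),'open',round(st['opening'],3),'q7',round(st['q'][6],2))
tm=ok&(abs(Z-.06)<.004)
for y0 in np.arange(-.075,.08,.01):
    r=tm&(abs(Y-y0)<.005)
    if r.sum()>40: 
        print(round(y0*1000),np.round(np.percentile(X[r],[0.5,99.5])*1000,1),end=' | ')
print()
E
python3 hz.py w13;  python3 - <<'E'
import cv2
i=cv2.imread('pics/w13.png')[100:320,190:480]; cv2.imwrite('pics/w13z.png',cv2.resize(cv2.convertScaleAbs(i,alpha=1.4),None,fx=2.7,fy=2.7,interpolation=cv2.INTER_CUBIC))
E
```

```text
handle top tool z -35.190970740899324 x range [-13.1  12.8] world z 0.12753956951480713
TCP mould frame [ 2.2 56.8] 0.0923 F [ 1.8 -0.5  6.9] open 0.263 q7 -2.07
-75 [-32.3  46.5] | -65 [-29.5  46.4] | -55 [-38.1  46.4] | -45 [-38.4  46.3] | -35 [-38.2  46.3] | -25 [-38.2  46.2] | -15 [-38.2  46.2] | -5 [-38.4  46.2] | 5 [-38.6  46.8] | 15 [-33.6  46.8] | 25 [-15.4  46.7] | 35 [-14.3  46.8] | 45 [-2.4 46.9] | 55 [43.6 46.8] | 65 [10.  46.8] | 75 [-13.5  46.7] |
```

View pics/w13z.png

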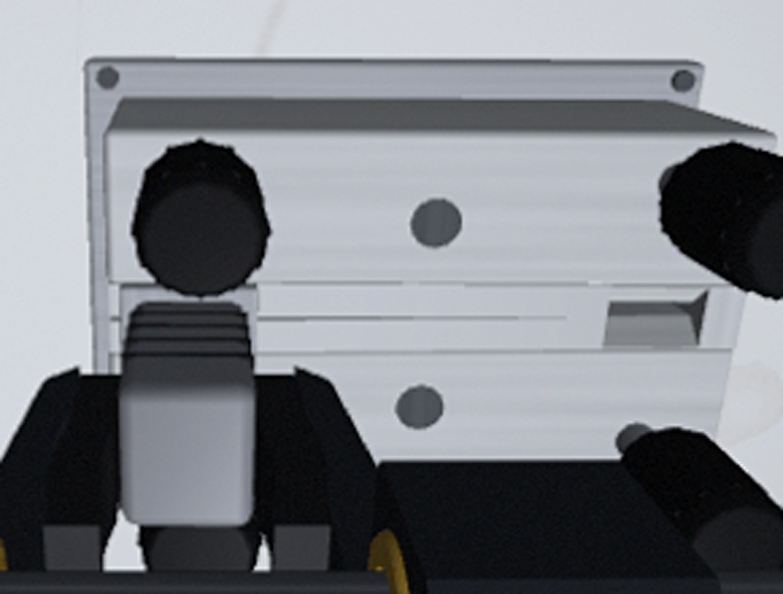

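>>> send_rows(series=[{"grip":0,"dx":-0.3,"dy":0,"dz":1.5,"turn":0},{"grip":0,"dx":-0.3,"dy":0,"dz":1.5,"turn":0},{"grip":0,"dx":-0.3,"dy":0,"dz":1.5,"turn":0},{"grip":0,"dx":0,"dy":0,"dz":0,"turn":0}], force=55)

```text
clock: 15.45
tool_pos: [0.4885, 0.0592, 0.0879]
eef_rot: [0.99, -0.143, 0.002, -0.001]
contact_force: [1.6, -0.1, 7.0]
opening: 0.269
```

```bash
python3 hz.py w14;  python3 - <<'E'
import cv2
i=cv2.imread('pics/w14.png')[100:320,190:480]; cv2.imwrite('pics/w14z.png',cv2.resize(cv2.convertScaleAbs(i,alpha=1.4),None,fx=2.7,fy=2.7,interpolation=cv2.INTER_CUBIC))
E
```

```text
handle top tool z -35.20193243174824 x range [-13.2  12.8] world z 0.123063629805869
TCP mould frame [ 1.5 57. ] 0.0879 F [ 2.  -0.1  6.9] open 0.267 q7 -2.07
-75 [-32.3  46.4] | -65 [-29.6  46.5] | -55 [-37.9  46.4] | -45 [-36.3  46.3] | -35 [-35.9  46.2] | -25 [-36.2  46.3] | -15 [-36.2  46.2] | -5 [-36.2  46.2] | 5 [-36.6  46.8] | 15 [-33.3  46.8] | 25 [-15.8  46.8] | 35 [-12.7  46.8] | 45 [-11.5  46.9] | 55 [43.7 46.9] | 65 [10.9 46.8] | 75 [-12.6  46.7] |
```

View pics/w14z.png

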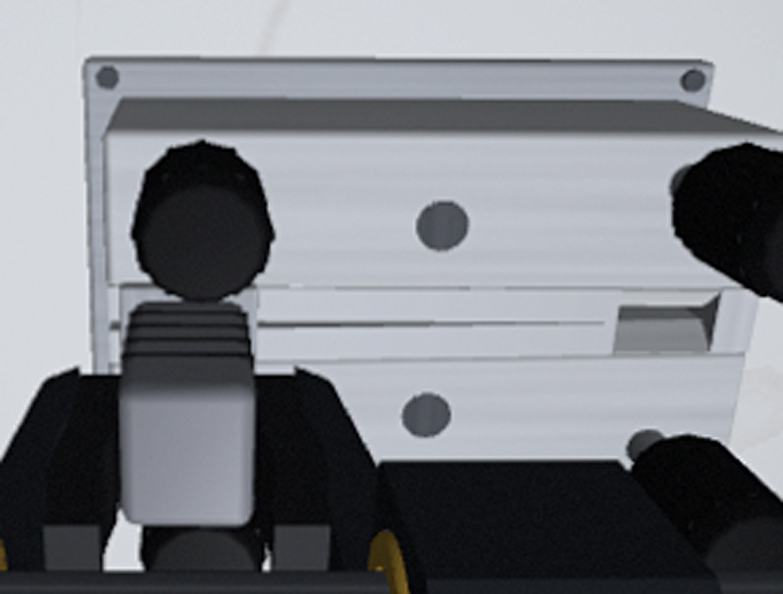

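>>> send_rows(series=[{"grip":0,"dx":0,"dy":0,"dz":-3,"turn":0},{"grip":0,"dx":0,"dy":0,"dz":-6,"turn":0},{"grip":0,"dx":0,"dy":0,"dz":-12,"turn":0},{"grip":0,"dx":0,"dy":0,"dz":-20,"turn":0.003},{"grip":0,"dx":0,"dy":0,"dz":-25,"turn":0},{"grip":0,"dx":0,"dy":0,"dz":0,"turn":0}], force=55)

```text
clock: 16.1
tool_pos: [0.487, 0.0591, 0.1553]
eef_rot: [0.99, -0.144, 0.001, -0.0]
contact_force: [1.0, 0.1, -1.9]
opening: 0.266
```

```bash
python3 hz.py w15; python3 rel.py w15b
python3 - <<'E'
import cv2
i=cv2.imread('pics/w15.png')[80:320,190:480]; cv2.imwrite('pics/w15z.png',cv2.resize(cv2.convertScaleAbs(i,alpha=1.4),None,fx=2.5,fy=2.5,interpolation=cv2.INTER_CUBIC))
E
```

```text
handle top tool z -36.44335208100739 x range [-12.5  13.3] world z 0.19044613663206014
TCP mould frame [-0.6 56.3] 0.154 F [ 0.9  0.3 -1.9] open 0.264 q7 -2.07
-75 [-32.2  46. ] | -65 [-27.2  46.4] | -55 [-43.3  46.2] | -45 [-44.2  46.1] | -35 [-44.4  46.3] | -25 [-44. 139.] | -15 [-45.2 139.2] | -5 [-45.2 139.3] | 5 [-45.2 139.1] | 15 [-45.1 138.6] | 25 [-45.   46.5] | 35 [-44.7  46.6] | 45 [-16.1  46.9] | 55 [-12.7  46.8] | 65 [-15.8  46.8] | 75 [-16.3  46.8] | 
handle 1089 [  0.5 -15.4 -17.5] [14.6 14.   9.9]
fingerback 4664 [-12.3 -26.  -49.6] [ 13.9  24.1 -30.4]
knob [242, 135, 40, 39, 1124] [519.9  47.8] 0.1058 tool [36.   0.9]
knob [404, 136, 41, 38, 1177] [487.5 -59.5] 0.1059 tool [ 35.5 113. ]
knob [393, 227, 38, 34, 980] [423.1 -40.6] 0.1057 tool [-31.6 113.3]
top rect ((470.9524230957031, 3.5096969604492188), (156.2828826904297, 93.04389190673828), 73.48564910888672)
```

View pics/w15z.png

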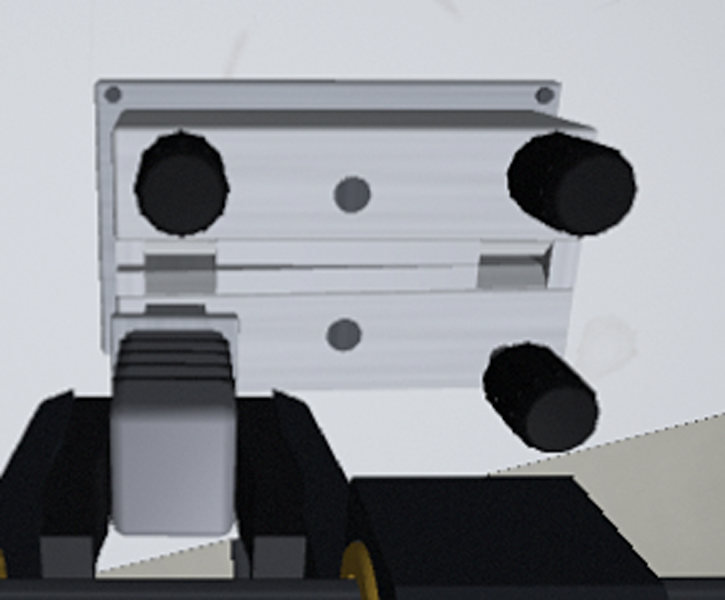

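>>> send_rows(series=[{"grip":0,"dx":0.5,"dy":30,"dz":0,"turn":0},{"grip":0,"dx":1,"dy":40,"dz":0,"turn":0},{"grip":0,"dx":1,"dy":40,"dz":0,"turn":0},{"grip":0,"dx":0,"dy":3.5,"dz":0,"turn":0},{"grip":0,"dx":0,"dy":0,"dz":0,"turn":0},{"grip":0,"dx":0,"dy":0,"dz":0,"turn":0}], force=55)

```text
clock: 16.8
tool_pos: [0.4566, -0.0494, 0.1525]
eef_rot: [0.99, -0.143, -0.001, -0.0]
contact_force: [0.8, 0.2, -2.0]
opening: 0.27
```

```bash
python3 hz.py w16; python3 rel.py w16b
python3 - <<'E'
import cv2
i=cv2.imread('pics/w16.png')[80:320,100:400]; cv2.imwrite('pics/w16z.png',cv2.resize(cv2.convertScaleAbs(i,alpha=1.4),None,fx=2.5,fy=2.5,interpolation=cv2.INTER_CUBIC))
E
```

```text
handle top tool z -35.1322627022712 x range [-13.3  12.5] world z 0.1877845243690232
TCP mould frame [  2.  -55.7] 0.1527 F [ 0.8  0.9 -0.9] open 0.269 q7 -1.89
-75 [-42.1  46.8] | -65 [-13.3  46.8] | -55 [-10.3  46.8] | -45 [-13.6  46.7] | -35 [-43.5  46.7] | -25 [-44.5 139.4] | -15 [-43.9 139.9] | -5 [-44.6 139.9] | 5 [-45.6 139.7] | 15 [-45.8 139.2] | 25 [-45.6  45.7] | 35 [-45.7  45.7] | 45 [-45.4  45.8] | 55 [-31.4  45.9] | 65 [-30.8  46.1] | 75 [-35.1  46.1] | 
handle 889 [  3.7 -14.4 -17.6] [13.6 13.7 10. ]
fingerback 4673 [-12.8 -25.8 -49.7] [ 13.2  24.6 -30.4]
knob [243, 139, 39, 39, 1128] [487.9 -59.5] 0.1058 tool [32.6  1.4]
knob [79, 140, 42, 38, 1184] [519.3  47.2] 0.106 tool [  32.6 -109.8]
knob [96, 233, 37, 34, 963] [452.5  65.9] 0.1058 tool [ -36.8 -108.9]
top rect ((470.74761962890625, 3.7332077026367188), (155.07237243652344, 93.02781677246094), 73.88611602783203)
```

View pics/w16z.png

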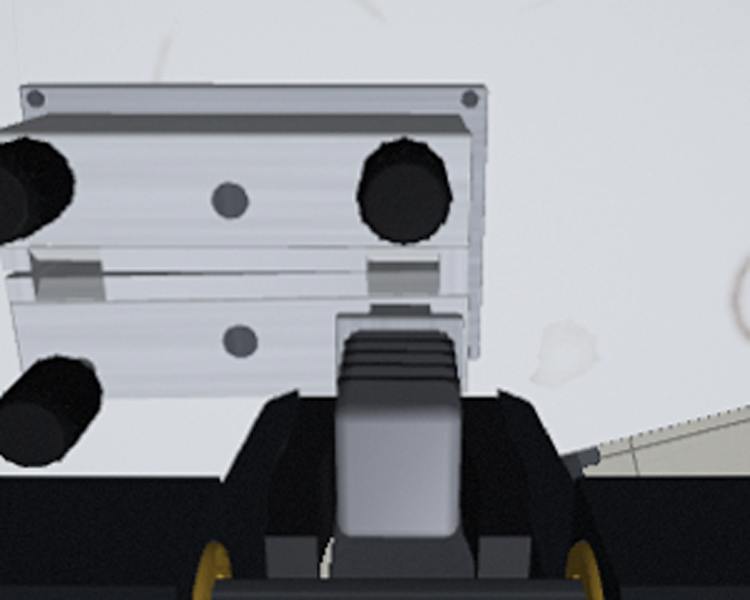

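>>> send_rows(series=[{"grip":0,"dx":0,"dy":1.2,"dz":10,"turn":0},{"grip":0,"dx":0,"dy":0,"dz":10,"turn":0},{"grip":0,"dx":0,"dy":0,"dz":10,"turn":0},{"grip":0,"dx":0,"dy":0,"dz":8,"turn":0},{"grip":0,"dx":0,"dy":0,"dz":6,"turn":0},{"grip":0,"dx":0,"dy":0,"dz":0,"turn":0}], force=55)

```text
clock: 17.5
tool_pos: [0.4566, -0.0518, 0.1083]
eef_rot: [0.99, -0.144, -0.0, 0.0]
contact_force: [1.0, 0.6, -2.8]
opening: 0.265
```

```bash
python3 hz.py w17; python3 rel.py w17b
python3 - <<'E'
import cv2
i=cv2.imread('pics/w17.png')[80:320,100:400]; cv2.imwrite('pics/w17z.png',cv2.resize(cv2.convertScaleAbs(i,alpha=1.4),None,fx=2.5,fy=2.5,interpolation=cv2.INTER_CUBIC))
E
```

```text
handle top tool z -34.7291654517329 x range [-13.3  12.8] world z 0.14341218912483167
TCP mould frame [  2.7 -58.5] 0.1087 F [ 1.5 -0.5 -2.5] open 0.266 q7 -1.89
-75 [-21.4  46.8] | -65 [ 4.6 47. ] | -55 [ 4.6 46.8] | -45 [ 4.  46.8] | -35 [-21.7  46.7] | -25 [-22.2  46.7] | -15 [-36.7  46.7] | -5 [-44.7 130.6] | 5 [-45.1 130.7] | 15 [-45.4  46.1] | 25 [-46.   46.1] | 35 [-46.1  46.1] | 45 [-45.8  46. ] | 55 [-32.6  46.1] | 65 [-32.   46.2] | 75 [-35.6  46.1] | 
handle 2256 [  9.5 -13.8 -17.3] [39.7 11.3  9.9]
blade 7 [ 5.2  4.6 48.4] [ 6.9  8.  49.7]
fingerback 4689 [-12.8 -25.9 -49.6] [ 13.3  24.6 -30.4]
knob [234, 153, 48, 48, 1688] [487.9 -59.7] 0.1058 tool [32.1 -1.4]
knob [32, 154, 53, 47, 1783] [519.5  46.9] 0.1058 tool [  31.9 -112.6]
knob [234, 205, 51, 26, 553] [463.1 -53.4] 0.0993 tool [ 6.5 -0.3]
knob [58, 264, 40, 40, 883] [453.   66.3] 0.1059 tool [ -37.3 -112.2]
knob [242, 294, 33, 9, 215] [416.7 -39. ] 0.1062 tool [-42.   -0.9]
top rect ((470.54437255859375, 3.9104690551757812), (156.36363220214844, 93.63179779052734), 73.9248046875)
```

View pics/w17z.png

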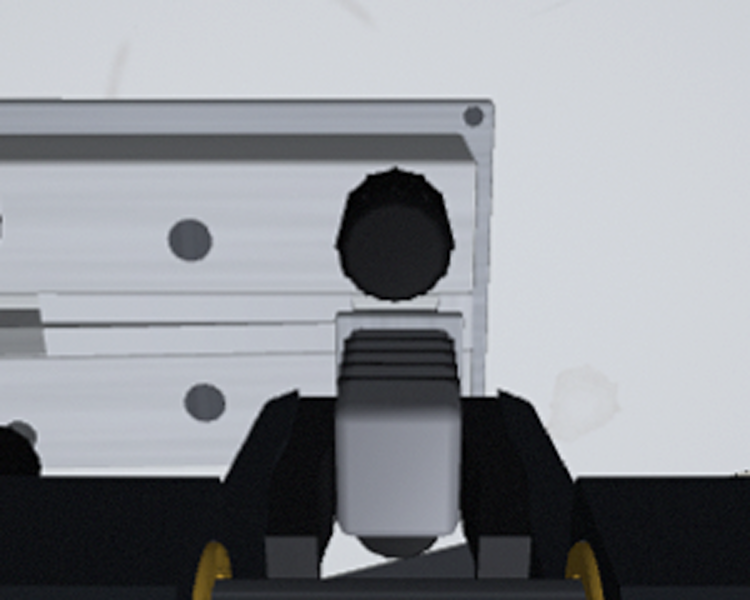

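>>> send_rows(series=[{"grip":0,"dx":-0.7,"dy":-0.8,"dz":4,"turn":0},{"grip":0,"dx":0,"dy":0,"dz":4,"turn":0},{"grip":0,"dx":0,"dy":0,"dz":2,"turn":0},{"grip":0,"dx":0,"dy":0,"dz":2,"turn":0},{"grip":0,"dx":-0.2,"dy":0,"dz":2,"turn":0},{"grip":0,"dx":0,"dy":0,"dz":0,"turn":0}], force=55)

```text
clock: 18.2
tool_pos: [0.4567, -0.0508, 0.0955]
eef_rot: [0.99, -0.144, 0.001, -0.0]
contact_force: [1.7, -0.6, 3.2]
opening: 0.266
```

```bash
python3 hz.py w18
```

```text
handle top tool z -35.193554548441654 x range [-13.2  12.8] world z 0.13072018122811546
TCP mould frame [  2.4 -57.5] 0.0955 F [2.1 0.3 3.4] open 0.263 q7 -1.89
-75 [-15.7  46.8] | -65 [ 8.8 46.9] | -55 [43.1 46.9] | -45 [ 8.8 46.9] | -35 [-15.7  46.6] | -25 [-16.4  46.6] | -15 [-32.7  46.6] | -5 [-40.7  46.7] | 5 [-40.6  46.2] | 15 [-40.6  46. ] | 25 [-40.6  46.1] | 35 [-40.7  46. ] | 45 [-40.8  46. ] | 55 [-32.8  46.1] | 65 [-32.3  46.2] | 75 [-35.7  46.2] |
```

>>> send_rows(series=[{"grip":0,"dx":-0.3,"dy":0,"dz":1.7,"turn":0},{"grip":0,"dx":-0.3,"dy":0,"dz":1.7,"turn":0},{"grip":0,"dx":-0.3,"dy":0,"dz":1.7,"turn":0},{"grip":0,"dx":-0.3,"dy":0,"dz":1.7,"turn":0},{"grip":0,"dx":-0.3,"dy":0,"dz":1.7,"turn":0},{"grip":0,"dx":0,"dy":0,"dz":0,"turn":0}], force=55)

```text
clock: 18.85
tool_pos: [0.4555, -0.0505, 0.0872]
eef_rot: [0.99, -0.144, 0.001, -0.0]
contact_force: [3.0, -1.0, 5.6]
opening: 0.265
```

```bash
python3 hz.py w19;  python3 - <<'E'
import cv2
i=cv2.imread('pics/w19.png')[80:320,100:400]; cv2.imwrite('pics/w19z.png',cv2.resize(cv2.convertScaleAbs(i,alpha=1.4),None,fx=2.5,fy=2.5,interpolation=cv2.INTER_CUBIC))
E
```

```text
handle top tool z -35.19254803505942 x range [-13.1  12.8] world z 0.12237746870760101
TCP mould frame [  1.2 -57.5] 0.0872 F [ 2.8 -0.4  6.4] open 0.266 q7 -1.89
-75 [-12.7  46.7] | -65 [11.  46.9] | -55 [42.9 46.9] | -45 [-10.9  46.8] | -35 [-12.7  46.7] | -25 [-14.7  46.7] | -15 [-32.6  46.7] | -5 [-36.9  46.7] | 5 [-36.8  46.1] | 15 [-36.5  46.1] | 25 [-36.8  46.1] | 35 [-36.8  46. ] | 45 [-36.8  46.1] | 55 [-34.2  46.2] | 65 [-32.8  46.2] | 75 [-35.1  46.2] |
```

View pics/w19z.png

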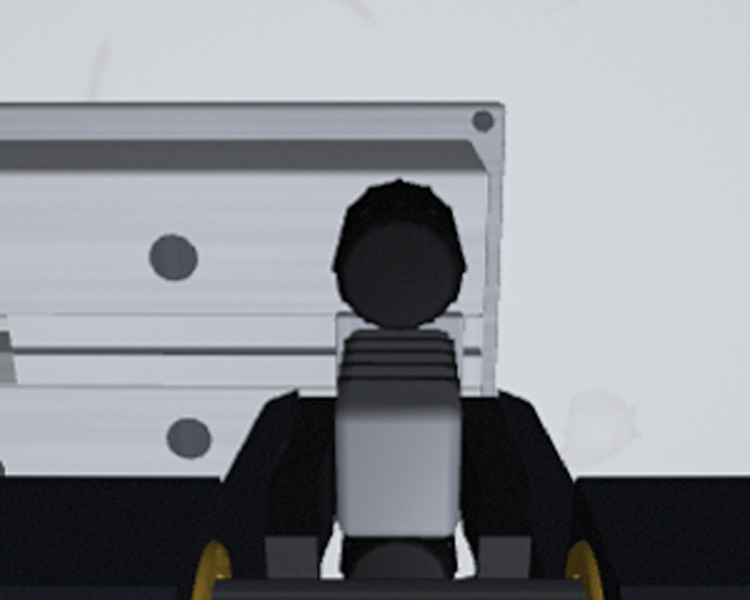

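>>> send_rows(series=[{"grip":0,"dx":-0.2,"dy":0,"dz":1.7,"turn":0},{"grip":0,"dx":-0.3,"dy":0,"dz":1.7,"turn":0},{"grip":0,"dx":-0.2,"dy":0,"dz":1.7,"turn":0},{"grip":0,"dx":-0.3,"dy":0,"dz":1.7,"turn":0},{"grip":0,"dx":-0.2,"dy":0,"dz":1.7,"turn":0},{"grip":0,"dx":0,"dy":0,"dz":0,"turn":0}], force=55)

```text
clock: 19.5
tool_pos: [0.4544, -0.0503, 0.0787]
eef_rot: [0.99, -0.144, 0.001, -0.0]
contact_force: [2.4, -0.8, 6.1]
opening: 0.26
```

```bash
python3 hz.py w20;  python3 - <<'E'
import cv2
i=cv2.imread('pics/w20.png')[80:320,100:400]; cv2.imwrite('pics/w20z.png',cv2.resize(cv2.convertScaleAbs(i,alpha=1.4),None,fx=2.5,fy=2.5,interpolation=cv2.INTER_CUBIC))
E
```

```text
handle top tool z -35.20534283250271 x range [-12.9  12.8] world z 0.113849756305744
TCP mould frame [ -0.  -57.7] 0.0786 F [2.4 0.2 5.1] open 0.266 q7 -1.9
-75 [-47.9  46.7] | -65 [38.2 46.8] | -55 [43.  46.9] | -45 [-10.3  46.9] | -35 [-10.   46.7] | -25 [-14.3  46.7] | -15 [-31.8  46.6] | -5 [-32.6  46.5] | 5 [-32.5  46.1] | 15 [-32.6  46.1] | 25 [-32.7  46.1] | 35 [-32.6  46.2] | 45 [-33.8  46.1] | 55 [-36.   46.2] | 65 [-32.9  46.3] | 75 [-35.8  46.1] |
```

View pics/w20z.png

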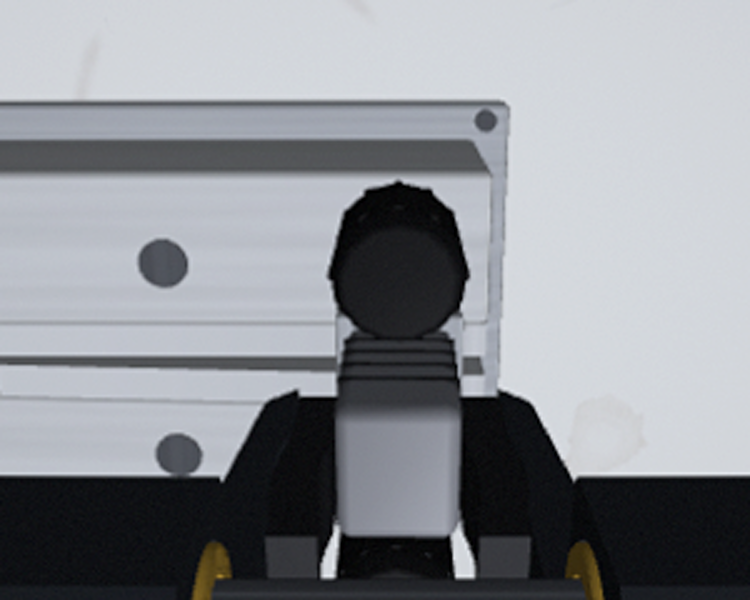

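>>> send_rows(series=[{"grip":0,"dx":0,"dy":0,"dz":-3,"turn":0},{"grip":0,"dx":0,"dy":0,"dz":-8,"turn":0},{"grip":0,"dx":0,"dy":0,"dz":-15,"turn":0},{"grip":0,"dx":0,"dy":0,"dz":-25,"turn":0},{"grip":0,"dx":0,"dy":0,"dz":-25,"turn":0},{"grip":0,"dx":0,"dy":-30,"dz":0,"turn":0},{"grip":0,"dx":0,"dy":-40,"dz":0,"turn":0},{"grip":0,"dx":0,"dy":-40,"dz":0,"turn":0},{"grip":0,"dx":0,"dy":-2,"dz":0,"turn":0},{"grip":0,"dx":0,"dy":0,"dz":0,"turn":0},{"grip":0,"dx":0,"dy":0,"dz":0,"turn":0}], force=55)

```text
clock: 20.65
tool_pos: [0.4833, 0.0558, 0.154]
eef_rot: [0.989, -0.145, -0.001, 0.001]
contact_force: [-0.4, -0.2, -1.7]
opening: 0.264
```

```bash
python3 hz.py w21; python3 rel.py w21b
python3 - <<'E'
import cv2
i=cv2.imread('pics/w21.png')[80:320,190:490]; cv2.imwrite('pics/w21z.png',cv2.resize(cv2.convertScaleAbs(i,alpha=1.4),None,fx=2.5,fy=2.5,interpolation=cv2.INTER_CUBIC))
E
```

```text
handle top tool z -35.08818741664404 x range [-13.6  12.4] world z 0.18912760395364325
TCP mould frame [-2.1 52. ] 0.154 F [ 0.7  0.3 -1.5] open 0.265 q7 -2.06
-75 [-37.3  46.1] | -65 [-32.4  46.2] | -55 [-39.6  46.1] | -45 [-48.8  46.1] | -35 [-47.8  46. ] | -25 [-47.6  46.1] | -15 [-48.1 135.1] | -5 [-47.8 135.9] | 5 [-46.9 135.8] | 15 [-46.8  46.8] | 25 [-46.8  46.7] | 35 [-26.1  46.7] | 45 [-17.5  46.8] | 55 [-15.1  46.8] | 65 [-18.8  46.8] | 75 [-44.9  46.6] | 
handle 918 [  3.6 -13.8 -17.7] [13.4 13.9 10. ]
fingerback 4668 [-13.  -25.9 -49.6] [ 13.   24.6 -30.5]
knob [236, 133, 39, 39, 1135] [519.9  47.8] 0.1058 tool [36.7 -3.1]
knob [398, 133, 42, 39, 1214] [487.2 -59.3] 0.1059 tool [ 36.2 108.9]
knob [385, 230, 37, 34, 949] [418.9 -37.9] 0.1057 tool [-35.4 108. ]
top rect ((469.5999755859375, 4.468299865722656), (156.85008239746094, 95.83065795898438), 73.07646942138672)
```

View pics/w21z.png

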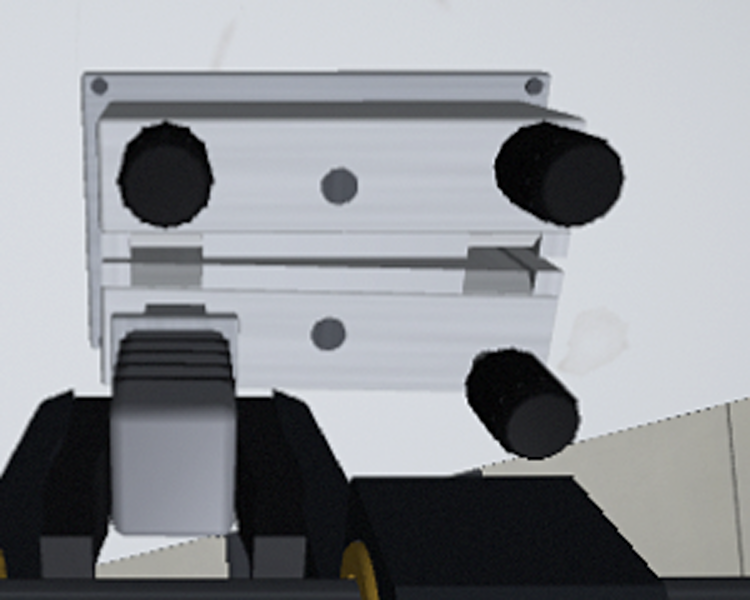

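>>> send_rows(series=[{"grip":0,"dx":2.4,"dy":-3.1,"dz":0,"turn":0},{"grip":0,"dx":0,"dy":0,"dz":10,"turn":0},{"grip":0,"dx":0,"dy":0,"dz":15,"turn":0},{"grip":0,"dx":0,"dy":0,"dz":12,"turn":0},{"grip":0,"dx":0,"dy":0,"dz":8,"turn":0},{"grip":0,"dx":0,"dy":0,"dz":6,"turn":0},{"grip":0,"dx":0,"dy":0,"dz":0,"turn":0}], force=55)

```text
clock: 21.45
tool_pos: [0.4881, 0.0594, 0.1024]
eef_rot: [0.99, -0.144, -0.0, 0.0]
contact_force: [-0.2, -0.2, -2.6]
opening: 0.266
```

```bash
python3 hz.py w22; python3 rel.py w22b|grep -v rect
```

```text
handle top tool z -34.65116789577669 x range [-13.2  12.5] world z 0.13752581715021273
TCP mould frame [ 1.3 57.2] 0.1029 F [ 0.7 -0.3 -0.7] open 0.259 q7 -2.07
-75 [-37.4  46.4] | -65 [-34.3  46.4] | -55 [-44.7  46.4] | -45 [-46.2  46.2] | -35 [-46.1  46.3] | -25 [-46.   46.2] | -15 [-46.1  46.1] | -5 [-46.3  46.2] | 5 [-46.   46.7] | 15 [-36.9  46.7] | 25 [-20.9  46.6] | 35 [-20.2  46.7] | 45 [ 4.1 46.9] | 55 [ 4.  46.9] | 65 [ 4.6 46.8] | 75 [-19.8  46.6] | 
handle 2424 [-39.5 -12.1 -17.2] [39.7 14.2  9.9]
blade 27 [ 5.1 -7.9 42.6] [ 9.3  5.1 45.8]
fingerback 4672 [-12.7 -25.8 -49.6] [ 13.3  24.7 -30.5]
knob [240, 153, 49, 49, 1795] [519.8  47.8] 0.1059 tool [33.4  2.3]
knob [444, 154, 54, 48, 1961] [488.1 -59. ] 0.1057 tool [ 33.5 113.7]
knob [237, 212, 45, 10, 321] [499.   56.7] 0.104 tool [11.  -0.3]
knob [428, 271, 41, 40, 1005] [420.5 -38.8] 0.1058 tool [-37.  113.6]
knob [242, 289, 43, 21, 509] [450.3  68.6] 0.1061 tool [-39.1   2.2]
```

>>> send_rows(series=[{"grip":0,"dx":-1,"dy":1.4,"dz":5,"turn":0},{"grip":0,"dx":0,"dy":0,"dz":5,"turn":0},{"grip":0,"dx":0,"dy":0,"dz":3,"turn":0},{"grip":0,"dx":0,"dy":0,"dz":2,"turn":0},{"grip":0,"dx":-0.2,"dy":0,"dz":1.5,"turn":0},{"grip":0,"dx":-0.2,"dy":0,"dz":1.5,"turn":0},{"grip":0,"dx":0,"dy":0,"dz":0,"turn":0}], force=55)

```text
clock: 22.25
tool_pos: [0.4879, 0.0586, 0.0858]
eef_rot: [0.99, -0.144, 0.001, -0.0]
contact_force: [1.7, -1.6, 5.5]
opening: 0.264
```

```bash
python3 hz.py w23; python3 rel.py w23b|grep -v rect
```

```text
handle top tool z -35.21264595505364 x range [-13.3  12.8] world z 0.12100561288151093
TCP mould frame [ 1.1 56.3] 0.0858 F [ 2.6 -0.7  4.8] open 0.265 q7 -2.07
-75 [-37.   46.5] | -65 [-35.   46.5] | -55 [-36.   46.4] | -45 [-35.4  46.3] | -35 [-35.8  46.4] | -25 [-35.8  46.2] | -15 [-35.5  46.3] | -5 [-35.7  46.3] | 5 [-35.8  46.8] | 15 [-33.1  46.7] | 25 [-14.9  46.8] | 35 [-12.3  46.8] | 45 [-4.1 46.9] | 55 [43.4 47. ] | 65 [11.3 46.8] | 75 [-12.2  46.7] | 
handle 1210 [-36.6 -14.5 -18. ] [38.8 14.2  9.9]
fingerback 4671 [-12.8 -25.9 -49.6] [ 13.4  24.5 -30.6]
knob [236, 159, 55, 54, 2174] [519.8  47.7] 0.1058 tool [33.7  1.4]
knob [460, 160, 52, 53, 2169] [488.  -58.8] 0.1056 tool [ 33.7 112.5]
knob [234, 223, 50, 16, 475] [499.   56.1] 0.1046 tool [11.4 -0.7]
knob [441, 288, 45, 23, 716] [425.2 -40.5] 0.1045 tool [-31.8 112.9]
knob [238, 294, 48, 17, 756] [452.7  68.1] 0.1055 tool [-36.4   1. ]
```

Now to full depth at the left: about 12 mm more, stepping and watching the force.

>>> send_rows(series=[{"grip":0,"dx":-0.3,"dy":0,"dz":1.7,"turn":0},{"grip":0,"dx":-0.2,"dy":0,"dz":1.7,"turn":0},{"grip":0,"dx":-0.3,"dy":0,"dz":1.7,"turn":0},{"grip":0,"dx":-0.2,"dy":0,"dz":1.7,"turn":0},{"grip":0,"dx":-0.3,"dy":0,"dz":1.7,"turn":0},{"grip":0,"dx":-0.2,"dy":0,"dz":1.5,"turn":0},{"grip":0,"dx":0,"dy":0,"dz":0,"turn":0}], force=60)

```text
clock: 23.05
tool_pos: [0.4867, 0.0593, 0.076]
eef_rot: [0.99, -0.144, 0.002, -0.0]
contact_force: [1.9, -0.3, 6.9]
opening: 0.266
```

```bash
python3 hz.py w24
```

```text
handle top tool z -35.20632865542686 x range [-13.1  12.7] world z 0.11117774598102102
TCP mould frame [-0.2 56.6] 0.076 F [ 1.8 -0.1  7.2] open 0.261 q7 -2.07
-75 [-37.1  46.5] | -65 [-35.2  46.5] | -55 [-38.1  46.4] | -45 [-33.2  46.4] | -35 [-31.2  46.4] | -25 [-30.9  46.3] | -15 [-31.1  46.2] | -5 [-30.6  46.3] | 5 [-31.   46.7] | 15 [-30.5  46.7] | 25 [-15.1  46.8] | 35 [-8.5 46.8] | 45 [-46.6  46.9] | 55 [43.2 46.9] | 65 [13.9 46.8] | 75 [-48.7  46.7] |
```

>>> send_rows(series=[{"grip":0,"dx":-0.1,"dy":0,"dz":0.8,"turn":0},{"grip":0,"dx":-0.1,"dy":0,"dz":0.8,"turn":0},{"grip":0,"dx":0,"dy":0,"dz":0.8,"turn":0},{"grip":0,"dx":0,"dy":0,"dz":0,"turn":0}], force=60)

```text
clock: 23.5
tool_pos: [0.4865, 0.0593, 0.0742]
eef_rot: [0.99, -0.144, 0.002, -0.001]
contact_force: [0.4, -0.6, 13.1]
opening: 0.264
```

```bash
python3 hz.py w25
```

```text
handle top tool z -35.223508935719195 x range [-13.1  12.9] world z 0.1093761150350583
TCP mould frame [-0.4 56.6] 0.0742 F [ 0.2 -0.3 13.9] open 0.266 q7 -2.07
-75 [-36.9  46.5] | -65 [-35.3  46.5] | -55 [-39.   46.4] | -45 [-33.7  46.5] | -35 [-30.1  46.4] | -25 [-30.   46.4] | -15 [-29.9  46.3] | -5 [-29.9  46.3] | 5 [-30.   46.7] | 15 [-29.9  46.8] | 25 [-14.7  46.8] | 35 [-7.9 46.8] | 45 [-46.5  46.8] | 55 [43.4 46.9] | 65 [-49.7  46.9] | 75 [-49.6  46.6] |
```

>>> send_rows(series=[{"grip":0,"dx":0,"dy":0,"dz":0.8,"turn":0},{"grip":0,"dx":0,"dy":0,"dz":0.8,"turn":0},{"grip":0,"dx":0,"dy":0,"dz":0,"turn":0}], force=60)

```text
clock: 23.85
tool_pos: [0.4865, 0.0594, 0.074]
eef_rot: [0.99, -0.144, 0.002, -0.001]
contact_force: [-1.9, -0.5, 30.0]
opening: 0.267
```

```bash
python3 hz.py w26;  python3 - <<'E'
import cv2
i=cv2.imread('pics/w26.png')[80:320,190:490]; cv2.imwrite('pics/w26z.png',cv2.resize(cv2.convertScaleAbs(i,alpha=1.4),None,fx=2.5,fy=2.5,interpolation=cv2.INTER_CUBIC))
E
```

```text
handle top tool z -35.2762385609687 x range [-13.3  12.8] world z 0.10927253822513626
TCP mould frame [-0.5 56.5] 0.074 F [-3.6  0.2 30.2] open 0.26 q7 -2.07
-75 [-36.7  46.5] | -65 [-35.4  46.5] | -55 [-39.2  46.4] | -45 [-33.2  46.4] | -35 [-29.9  46.5] | -25 [-30.1  46.3] | -15 [-29.9  46.3] | -5 [-29.5  46.3] | 5 [-29.8  46.7] | 15 [-29.7  46.7] | 25 [-14.4  46.8] | 35 [-7.9 46.8] | 45 [-46.4  46.9] | 55 [43.4 46.9] | 65 [-49.4  46.8] | 75 [-49.6  46.7] |
```

View pics/w26z.png

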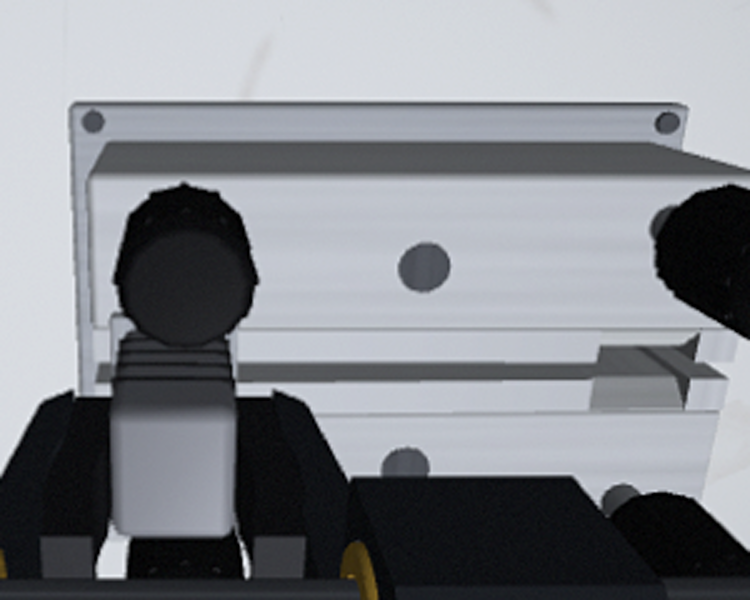

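>>> send_rows(series=[{"grip":0,"dx":0,"dy":0,"dz":-4,"turn":0},{"grip":0,"dx":0,"dy":0,"dz":-10,"turn":0},{"grip":0,"dx":0,"dy":0,"dz":-20,"turn":0},{"grip":0,"dx":0,"dy":0,"dz":-25,"turn":0},{"grip":0,"dx":0,"dy":0,"dz":-25,"turn":0},{"grip":0,"dx":0.5,"dy":30,"dz":0,"turn":0},{"grip":0,"dx":0,"dy":40,"dz":0,"turn":0},{"grip":0,"dx":0,"dy":40,"dz":0,"turn":0},{"grip":0,"dx":0,"dy":2.5,"dz":0,"turn":0},{"grip":0,"dx":0,"dy":0,"dz":0,"turn":0},{"grip":0,"dx":0,"dy":0,"dz":0,"turn":0}], force=55)

```text
clock: 25.0
tool_pos: [0.4532, -0.0475, 0.1551]
eef_rot: [0.99, -0.143, -0.001, -0.0]
contact_force: [-0.0, 0.0, -1.4]
opening: 0.27
```

```bash
python3 hz.py w27; python3 rel.py w27b
python3 - <<'E'
import cv2
i=cv2.imread('pics/w27.png')[80:320,100:400]; cv2.imwrite('pics/w27z.png',cv2.resize(cv2.convertScaleAbs(i,alpha=1.4),None,fx=2.5,fy=2.5,interpolation=cv2.INTER_CUBIC))
E
```

```text
handle top tool z -35.1969488450076 x range [-13.3  12.6] world z 0.19029989216593277
TCP mould frame [ -1.7 -54.9] 0.1551 F [ 0.6  0.5 -1.1] open 0.264 q7 -1.89
-75 [-46.9  46.6] | -65 [-18.2  46.6] | -55 [-14.7  46.6] | -45 [-18.3  46.6] | -35 [-47.3  46.5] | -25 [-48.1  46.5] | -15 [-48.9 136.1] | -5 [-49.6 135.8] | 5 [-49.6 136.6] | 15 [-49.8 135.8] | 25 [-49.9  46. ] | 35 [-49.8  46. ] | 45 [-49.9  46. ] | 55 [-35.2  46.1] | 65 [-34.6  46. ] | 75 [-38.5  46.1] | 
handle 931 [  1.9 -14.5 -17.7] [13.7 13.9 10. ]
fingerback 4673 [-12.8 -25.8 -49.6] [ 13.3  24.6 -30.5]
knob [81, 133, 42, 39, 1202] [519.2  47.1] 0.106 tool [  36.4 -108.9]
knob [244, 133, 39, 39, 1123] [488.  -59.5] 0.1058 tool [36.5  2.1]
knob [98, 231, 37, 34, 948] [448.9  67.6] 0.1057 tool [ -36.9 -108.7]
top rect ((468.6580810546875, 4.157470703125), (155.2935791015625, 96.93334197998047), 73.79054260253906)
```

View pics/w27z.png

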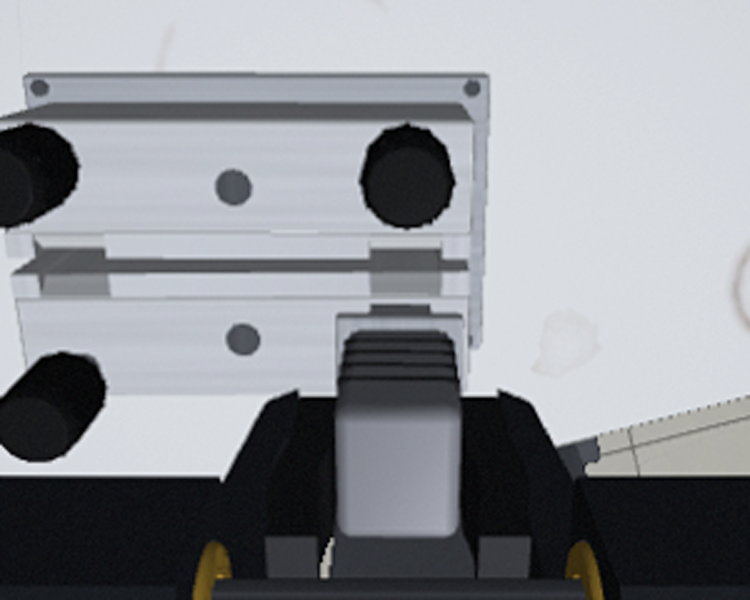

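>>> send_rows(series=[{"grip":0,"dx":1.2,"dy":1.8,"dz":0,"turn":0},{"grip":0,"dx":0,"dy":0,"dz":10,"turn":0},{"grip":0,"dx":0,"dy":0,"dz":15,"turn":0},{"grip":0,"dx":0,"dy":0,"dz":12,"turn":0},{"grip":0,"dx":0,"dy":0,"dz":8,"turn":0},{"grip":0,"dx":0,"dy":0,"dz":6,"turn":0},{"grip":0,"dx":0,"dy":0,"dz":0,"turn":0}], force=55)

```text
clock: 25.8
tool_pos: [0.4536, -0.0507, 0.1034]
eef_rot: [0.99, -0.144, -0.001, 0.0]
contact_force: [-0.6, 0.2, -0.8]
opening: 0.265
```

```bash
python3 hz.py w28; python3 rel.py w28b|grep -v rect
```

```text
handle top tool z -34.695309021563304 x range [-13.3  12.4] world z 0.13859887826135553
TCP mould frame [ -0.3 -58.3] 0.1039 F [ 0.6  0.1 -1. ] open 0.264 q7 -1.89
-75 [-22.3  46.8] | -65 [ 2.2 46.9] | -55 [ 4.6 46.8] | -45 [ 1.7 46.8] | -35 [-22.6  46.7] | -25 [-23.2  46.7] | -15 [-38.9  46.7] | -5 [-48.3  46.4] | 5 [-48.5  46.1] | 15 [-48.5  46.1] | 25 [-48.4  46. ] | 35 [-48.7  46. ] | 45 [-48.7  46. ] | 55 [-36.9  46.1] | 65 [-35.7  46.1] | 75 [-39.2  46.1] | 
handle 2216 [-39.6 -13.3 -17.3] [39.7 11.5  9.8]
blade 50 [ 5.  -7.6 43.6] [ 9.2  7.9 48.1]
fingerback 4689 [-13.1 -25.9 -49.7] [ 13.1  24.6 -30.5]
knob [233, 149, 50, 50, 1786] [487.8 -59.6] 0.1058 tool [34.8 -1.3]
knob [26, 150, 54, 49, 1893] [519.3  46.9] 0.1058 tool [  34.6 -112.4]
knob [237, 211, 44, 10, 318] [464.9 -53.3] 0.1044 tool [11.  -0.8]
knob [54, 269, 39, 41, 903] [450.2  68. ] 0.1059 tool [ -37.6 -112.8]
knob [238, 294, 41, 16, 503] [414.8 -38.2] 0.1062 tool [-41.3  -1. ]
```

>>> send_rows(series=[{"grip":0,"dx":-0.6,"dy":-0.6,"dz":6,"turn":0},{"grip":0,"dx":0,"dy":0,"dz":6,"turn":0},{"grip":0,"dx":0,"dy":0,"dz":5,"turn":0},{"grip":0,"dx":0,"dy":0,"dz":4,"turn":0},{"grip":0,"dx":0,"dy":0,"dz":2,"turn":0},{"grip":0,"dx":-0.2,"dy":0,"dz":1.5,"turn":0},{"grip":0,"dx":-0.2,"dy":0,"dz":1.5,"turn":0},{"grip":0,"dx":-0.2,"dy":0,"dz":1.5,"turn":0},{"grip":0,"dx":0,"dy":0,"dz":0,"turn":0}], force=60)

```text
clock: 26.8
tool_pos: [0.4543, -0.0501, 0.0773]
eef_rot: [0.99, -0.144, 0.001, -0.0]
contact_force: [0.3, -1.2, 5.0]
opening: 0.265
```

```bash
python3 hz.py w29
```

```text
handle top tool z -35.21894697757234 x range [-13.   12.7] world z 0.11249313567691965
TCP mould frame [ -0.1 -57.6] 0.0773 F [ 2.3 -1.   5.1] open 0.265 q7 -1.89
-75 [-48.   46.8] | -65 [37.7 47. ] | -55 [43.1 46.9] | -45 [-48.6  46.8] | -35 [-9.1 46.7] | -25 [-14.1  46.7] | -15 [-31.6  46.7] | -5 [-31.6  46.6] | 5 [-31.7  46.1] | 15 [-31.9  46.1] | 25 [-32.2  46.1] | 35 [-32.2  46.1] | 45 [-34.4  46.1] | 55 [-36.5  46.2] | 65 [-37.1  46.2] | 75 [-39.1  46.2] |
```

>>> send_rows(series=[{"grip":0,"dx":-0.2,"dy":0,"dz":1,"turn":0},{"grip":0,"dx":-0.2,"dy":0,"dz":1,"turn":0},{"grip":0,"dx":-0.1,"dy":0,"dz":1,"turn":0},{"grip":0,"dx":0,"dy":0,"dz":1,"turn":0},{"grip":0,"dx":0,"dy":0,"dz":0.7,"turn":0},{"grip":0,"dx":0,"dy":0,"dz":0,"turn":0}], force=60)

```text
clock: 27.45
tool_pos: [0.4538, -0.0501, 0.074]
eef_rot: [0.99, -0.144, 0.002, -0.0]
contact_force: [-0.5, -0.1, 24.3]
opening: 0.263
```

```bash
python3 hz.py w30
```

```text
handle top tool z -35.28730462450047 x range [-13.2  12.7] world z 0.10929090605145206
TCP mould frame [ -0.5 -57.6] 0.074 F [-0.8 -0.  24.6] open 0.262 q7 -1.89
-75 [-48.9  46.8] | -65 [ 9.6 46.8] | -55 [43.1 46.9] | -45 [-49.7  46.8] | -35 [-8.2 46.7] | -25 [-14.5  46.7] | -15 [-30.1  46.7] | -5 [-30.1  46.6] | 5 [-30.2  46.1] | 15 [-30.4  46.1] | 25 [-30.5  46.1] | 35 [-30.4  46.1] | 45 [-35.   46.1] | 55 [-36.5  46.2] | 65 [-37.3  46.2] | 75 [-39.   46.1] |
```

>>> send_rows(series=[{"grip":0,"dx":0,"dy":0,"dz":-1.2,"turn":0},{"grip":0.5,"dx":0,"dy":0,"dz":0,"turn":0},{"grip":0.6,"dx":0,"dy":0,"dz":0,"turn":0},{"grip":0.7,"dx":0,"dy":0,"dz":0,"turn":0},{"grip":0.7,"dx":0,"dy":0,"dz":0,"turn":0},{"grip":0.7,"dx":0,"dy":0,"dz":0,"turn":0}])

```text
clock: 28.1
tool_pos: [0.4521, -0.0498, 0.0729]
eef_rot: [0.99, -0.144, -0.0, 0.0]
contact_force: [0.4, -0.5, -0.1]
opening: 0.685
```

>>> send_rows(series=[{"grip":0.7,"dx":0,"dy":0,"dz":-10,"turn":0},{"grip":0.7,"dx":0,"dy":0,"dz":-20,"turn":0},{"grip":0.7,"dx":0,"dy":0,"dz":-30,"turn":0},{"grip":0.7,"dx":0,"dy":0,"dz":-40,"turn":0},{"grip":0.7,"dx":0,"dy":0,"dz":-40,"turn":0},{"grip":0.7,"dx":-30,"dy":0,"dz":0,"turn":0},{"grip":0.7,"dx":-30,"dy":0,"dz":0,"turn":0},{"grip":0.7,"dx":-20,"dy":-30,"dz":0,"turn":0},{"grip":0.7,"dx":0,"dy":0,"dz":0,"turn":0},{"grip":0.7,"dx":0,"dy":0,"dz":0,"turn":0}])

```text
clock: 29.1
tool_pos: [0.3845, 0.0021, 0.2138]
eef_rot: [0.99, -0.143, 0.0, -0.0]
contact_force: [0.5, -0.4, 0.3]
opening: 0.698
```

```bash
python3 wed.py w31 R
python3 - <<'E'
from h import *
s=snapshot('wrist'); C=cloud(s); ok=s['depth']>0; save(s,'w31')
th=np.radians(73.4); my=np.array([np.cos(th),np.sin(th)]); mx=np.array([my[1],-my[0]]); c=np.array([.4708,.0050])
d=C[...,:2]-c; X=d@mx; Y=d@my; Z=C[...,2]
tm=ok&(abs(Z-.06)<.003)
for y0 in np.arange(-.075,.08,.015):
    r=tm&(abs(Y-y0)<.006)
    if r.sum()>40: print(round(y0*1000),np.round(np.percentile(X[r],[0.5,99.5])*1000,1),'width',np.round(np.ptp(np.percentile(X[r],[.5,99.5]))*1000,1))
i=cv2.imread('pics/w31.png'); cv2.imwrite('pics/w31z.png',cv2.resize(cv2.convertScaleAbs(i[20:300,120:420],alpha=1.3),None,fx=2.1,fy=2.1,interpolation=cv2.INTER_CUBIC))
s=snapshot('top'); save(s,'t31')
E
```

```text
knob L -1 [-39.5  54.8] 13.1 712
knob L 1 [34.4 54.5] 13.6 968
knob R -1 [-33.2 -56.2] 18.8 726
knob R 1 [ 34.5 -56.9] 13.5 946
handle top z 0.1094 rect ((-2.2141504287719727, -56.501888275146484), (27.317737579345703, 23.146244049072266), 0.27544182538986206) 958
top rect ((-1.8063545227050781, -1.1282806396484375), (96.34498596191406, 155.85745239257812), 0.01921088621020317)
handle top in tool ((78.92847442626953, 28.643342971801758), (23.146255493164062, 27.317161560058594), 89.7656021118164)
-75 [-49.3  45.1] width 94.5
-60 [-29.4  23.2] width 52.6
-45 [-50.6  45.6] width 96.2
-30 [-50.7  45.6] width 96.3
-15 [-50.8  45.6] width 96.4
0 [-50.8  45.6] width 96.3
15 [-50.8  45.6] width 96.4
30 [-50.8  45.6] width 96.4
45 [-49.7  45.6] width 95.3
60 [-28.6  22.7] width 51.2
75 [-32.4  26.4] width 58.8
```

View pics/w31z.png

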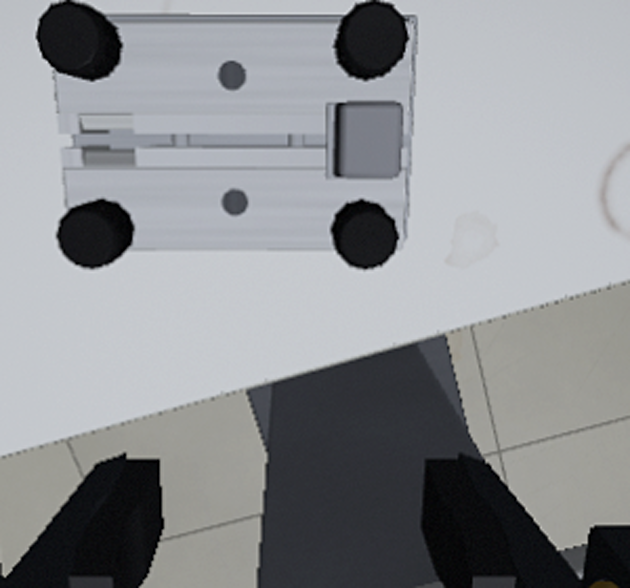

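Run:
```python
from h import *
s=snapshot('wrist'); C=cloud(s); ok=s['depth']>0
th=np.radians(73.4); my=np.array([np.cos(th),np.sin(th)]); mx=np.array([my[1],-my[0]]); c=np.array([.4708,.0050])
d=C[...,:2]-c; X=d@mx; Y=d@my; Z=C[...,2]
tm=ok&(abs(Z-.06)<.003)&(abs(Y)<.04)
print('edges',X[tm].min()*1e3,X[tm].max()*1e3)
m=ok&(abs(X+.003)<.016)&(Y>-.045)&(Y<-.0405)&(Z>.05)
print('collar z',np.round(np.percentile(Z[m],[5,50,95]),4),m.sum())
# seam gap by y: dark/deep pixels
g=ok&(Z<.056)&(abs(X+.003)<.012)
for y0 in (-.035,-.02,-.01,.01,.02,.035,.072):
    r=g&(abs(Y-y0)<.004)
    if r.sum()>3: print(y0,r.sum(),np.round(np.array([X[r].min(),X[r].max()])*1e3,1))
print(get_state()['clock'],get_state()['contact_force'])
```

```text
edges -50.65503968326793 46.16662119002921
collar z [0.0601 0.0648 0.1069] 270
-0.035 56 [-5.8 -0.1]
-0.02 56 [-5.8 -0.2]
-0.01 50 [-5.9 -0.2]
0.01 52 [-5.8 -0.2]
0.02 58 [-5.8 -0.1]
0.035 32 [-5.8 -0.2]
0.072 51 [-5.7 -0.1]
29.3 [ 0.07331183 -0.88554188  0.08584926]
```

View pics/t31.png

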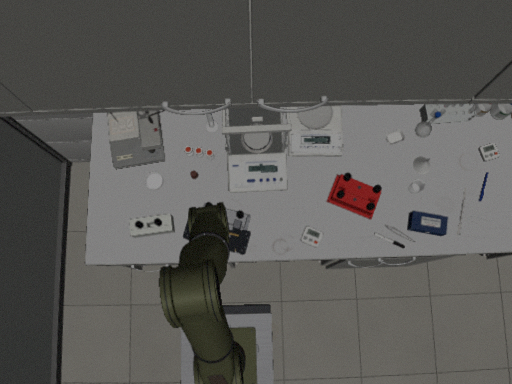

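Seam gap is 5.6–5.7 mm along its whole length, the collar is down on the top face, and the other things are undisturbed. Handing in.

```bash
python3 -c "
from plant import *
print(finish_job())"
```

```text
the job is handed in; nothing more can be done
None
```

The mould is open evenly, and the wedge is standing in the right notch, released. I handed the job in at about 29 s; no verdict was reported.

**What I did:** I took the wedge from the rack and set it in the left notch, then re-gripped it along the seam. The drives alternated, with estimated openings taken from how deep the wedge sat:

| Drive | End | Opening after |
|---|---|---|
| 1 | left | about 2.7 mm |
| 2 | right | about 5 mm |
| 3 | left | collar down |
| 4 | right | collar down |

By these estimates one end was never more than about 2.7 mm ahead of the other.

**Last checks:**
- **Collar seated at both ends:** the pressing force rose to 30 N on the left and 24 N on the right with almost no further movement. The handle top read 0.1093 m both times.
- **Even opening:** the seam gap measured 5.5–5.8 mm at seven places along the seam. That is slightly under the nominal 6 mm, but within camera accuracy.
- **Knobs:** the left pair gave an opening of about 5.9 mm. The right pair could not be measured cleanly in that view.
- **Outer width:** at first this suggested only about 4.5 mm. That measurement was cut short by my filter, and a second, unclipped check gave about 4.8 mm. I trusted the seam gap and knob readings instead.
- **Surroundings:** the timer, petri dish and stopper look undisturbed in the last top view. I did not re-measure them.

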